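Change the seedling strips in the propagator

TASK

Open the clear cover of the propagator right up, slide the empty spent strip out of the propagator and set it down flat in the green tray, then slide every peat-filled strip that is on the bench under the light hood, each in a lane of its own and fully home against the back stop, grip towards you. Finally swing the cover back down and press it down until the catches hold it shut. Leave the other things on the bench where they stand.

Things in the scene. Friction and masses are not known exactly. Their poses are not given: they have to be found in the camera images.
- fresh0: fresh strip: black plastic cell strip, cells filled with dark peat blocks, 140 (x) x 56 (y) x 34 mm high, 0.1-0.25 kg. Origin: centre of underside, z up. A grey upright grip, 14 mm (x) x 20 mm (y), rises to 72 mm above the underside at x = -38, y = 0 mm. Stands on the bench beside the propagator, x roughly away from the robot, grip end nearer. Two or three of fresh0..2 are there.
- fresh1: fresh strip: black plastic cell strip, cells filled with dark peat blocks, 140 (x) x 56 (y) x 34 mm high, 0.1-0.25 kg. Origin: centre of underside, z up. A grey upright grip, 14 mm (x) x 20 mm (y), rises to 72 mm above the underside at x = -38, y = 0 mm. Stands on the bench beside the propagator, x roughly away from the robot, grip end nearer. Two or three of fresh0..2 are there.
- fresh2: fresh strip: black plastic cell strip, cells filled with dark peat blocks, 140 (x) x 56 (y) x 34 mm high, 0.1-0.25 kg. Origin: centre of underside, z up. A grey upright grip, 14 mm (x) x 20 mm (y), rises to 72 mm above the underside at x = -38, y = 0 mm. Stands on the bench beside the propagator, x roughly away from the robot, grip end nearer. Two or three of fresh0..2 are there.
- spent0: spent strip: black plastic cell strip with empty cells, 140 (x) x 56 (y) x 34 mm high, 0.1-0.25 kg. Origin: centre of underside, z up. A grey upright grip, 14 mm (x) x 20 mm (y), rises to 72 mm above the underside at x = -38, y = 0 mm. Starts home in a propagator lane, grip end towards the robot. Exactly one of spent0..2 is there.
- spent1: spent strip: black plastic cell strip with empty cells, 140 (x) x 56 (y) x 34 mm high, 0.1-0.25 kg. Origin: centre of underside, z up. A grey upright grip, 14 mm (x) x 20 mm (y), rises to 72 mm above the underside at x = -38, y = 0 mm. Starts home in a propagator lane, grip end towards the robot. Exactly one of spent0..2 is there.
- spent2: spent strip: black plastic cell strip with empty cells, 140 (x) x 56 (y) x 34 mm high, 0.1-0.25 kg. Origin: centre of underside, z up. A grey upright grip, 14 mm (x) x 20 mm (y), rises to 72 mm above the underside at x = -38, y = 0 mm. Starts home in a propagator lane, grip end towards the robot. Exactly one of spent0..2 is there.
- propagator: fixed propagator, 0.29 m wide over its posts, with three side-by-side lanes open towards the robot. Origin: on the bench below the middle of the hood's front edge; x points into the lanes (away from the robot), y left, z up. The lanes' floor is the bench itself (z = 0). A back stop closes the lanes at x = 68 mm. In front of the lanes is flat bench.
- hood_edge (a point): middle of the lower front edge of the propagator's fixed white hood, 46 mm above the bench; axes as the propagator. The hood covers x = 0 to 96 mm over all lanes, underside at 46 mm, top at 80 mm (dark fins to 83), so strips pass under it with 12 mm to spare but their grips do not.
- guide_end (a point): front end of the middle lane's right guide, on the bench (propagator x = -60, y = -37 mm). The four lane guides are 6 mm thick, 22 mm high, from x = -60 to 68 mm at y = -111, -37, 37, 111 mm; lanes are 68 mm wide between them.
- post_top (a point): top of the left one of two aluminium catch posts, 18 (x) x 12 (y) mm, 100 mm high, at propagator x = -78, y = 139 and -139 mm. Each carries a small sprung ball catch that holds the cover's edge.
- cover_hinge (a point): middle of the cover's hinge line, fixed on the propagator 86 mm above the bench at x = 0, y = 0 of the propagator; axes as the propagator, the hinge runs along y.
- cover (a joint): angle (rad) of the clear white-edged cover. 0 = shut: level, reaching 85 mm from the hinge towards the robot; 1.57 upright; 1.85 fully open, leaning back. Starts shut in its catches. Stiff hinge: stays wherever it is left. Between about 0.16 and 0.08 rad two sprung catches resist: about 6 N down (8 N up) at the bar snaps it past them; pressed past, it is held at 0-0.02.
- cover_bar (a point): middle of the top face of the cover's grey grip bar: 12 mm (x) x 50 mm (y), standing 20 mm off the cover's outer face, 70 mm from the hinge; 22 mm off the cover's mid-plane. The cover plate is 244 mm wide (y), 4 mm thick, centred on the hinge line. This frame turns with the cover (axes as the propagator when shut).
- return_tray: fixed green open tray, outside 200 (x) x 104 (y) x 26 mm high, walls 4 mm, inner floor about 4 mm above the bench. Origin: centre of its underside, z up. Its inside takes one strip lying along x, either way round.
- lane0 (a point): where a strip's origin is when it is fully home in the right (-y) lane: on the bench, back end against the back stop, x into the lane. The grip is then 40 mm in front of the hood's edge.
- lane1 (a point): where a strip's origin is when it is fully home in the middle lane: on the bench, back end against the back stop, x into the lane. The grip is then 40 mm in front of the hood's edge.
- lane2 (a point): where a strip's origin is when it is fully home in the left (+y) lane: on the bench, back end against the back stop, x into the lane. The grip is then 40 mm in front of the hood's edge.
- pot_stack: bystander, loose: stack of grey nursery pots, 76 mm wide, 121 mm high. Origin: centre of its underside.
- jug: bystander, loose: white jug, 90 mm wide, 130 mm high, with a handle. Origin: centre of its underside.
- clay_pot: bystander, loose: empty clay pot, 72 mm wide, 65 mm high. Origin: centre of its underside.
- sprout_pot: bystander, loose: clay pot with a sprout, 60 mm wide, 52 mm high (sprout to 90). Origin: centre of its underside.
- sprayer: bystander, loose: white bottle, 64 mm wide, 170 mm high. Origin: centre of its underside.
- trowel: bystander, loose: flat hand tool with a wooden handle. Origin: its middle.
Things that resemble listed ones, but are neither listed nor needed, are in the scene too. What is shaped like the fresh1 but blue or purple is not meant.

How it is judged (in metres and radians):
On the way, in this order (a step that is already met when the one before it is completed fails the run):
1. the cover is swung open, about upright or beyond (value of joint cover above 1.3 rad), for 0.2 s.
2. the spent strip lies in the green tray and all fresh strips are fully home in the lanes (x of spent0 in the frame of return_tray between -0.04 and 0.04 m and y of spent0 in the frame of return_tray between -0.03 and 0.03 m and height (world z) of each of spent0, spent1, spent2 below 0.015 m and angle between each of spent0, spent1, spent2, fresh0, fresh1, fresh2's own z axis and vertical below 0.12 rad and x of spent1 in the frame of return_tray between -0.04 and 0.04 m and y of spent1 in the frame of return_tray between -0.03 and 0.03 m and x of spent2 in the frame of return_tray between -0.04 and 0.04 m and y of spent2 in the frame of return_tray between -0.03 and 0.03 m and x of fresh0 in the frame of lane1 between -0.009 and 0.008 m and y of fresh0 in the frame of lane1 between -0.09 and 0.09 m and height (world z) of each of fresh0, fresh1, fresh2 below 0.008 m and x of fresh1 in the frame of lane1 between -0.009 and 0.008 m and y of fresh1 in the frame of lane1 between -0.09 and 0.09 m and x of fresh2 in the frame of lane1 between -0.009 and 0.008 m and y of fresh2 in the frame of lane1 between -0.09 and 0.09 m and value of joint cover above 0.3 rad), for 0.2 s.
3. the cover is pressed shut past its catches (value of joint cover below 0.05 rad), for 0.2 s.
At the end, for the whole second after the job is handed in: The spent strip lies flat in the green tray (origin within 40 mm along and 30 mm across of the tray's centre), every fresh strip stands on the bench in a lane, within 9 mm of fully home against the back stop, nothing moves, and the cover is held shut (under 0.05 rad) (x of spent0 in the frame of return_tray between -0.04 and 0.04 m and y of spent0 in the frame of return_tray between -0.03 and 0.03 m and height (world z) of each of spent0, spent1, spent2 below 0.015 m and angle between each of spent0, spent1, spent2, fresh0, fresh1, fresh2's own z axis and vertical below 0.12 rad and x of spent1 in the frame of return_tray between -0.04 and 0.04 m and y of spent1 in the frame of return_tray between -0.03 and 0.03 m and x of spent2 in the frame of return_tray between -0.04 and 0.04 m and y of spent2 in the frame of return_tray between -0.03 and 0.03 m and x of fresh0 in the frame of lane1 between -0.009 and 0.008 m and y of fresh0 in the frame of lane1 between -0.09 and 0.09 m and height (world z) of each of fresh0, fresh1, fresh2 below 0.008 m and x of fresh1 in the frame of lane1 between -0.009 and 0.008 m and y of fresh1 in the frame of lane1 between -0.09 and 0.09 m and x of fresh2 in the frame of lane1 between -0.009 and 0.008 m and y of fresh2 in the frame of lane1 between -0.09 and 0.09 m and value of joint cover below 0.05 rad and linear speed of each of fresh0, fresh1, fresh2, spent0, spent1, spent2 below 0.02 m/s); the robot touches nothing.
It fails at once if a bystander is shoved more than 50 mm or knocked over (distance of any of pot_stack, jug, clay_pot, sprout_pot, sprayer, trowel from where it was at the start of the episode above 0.05 m or angle between any of pot_stack, jug, clay_pot, sprout_pot, sprayer's own z axis and vertical above 0.6 rad).
Of spent0, spent1, spent2 only 1 to 1 are there at a start; the rules pass over those that are not, and their reading is None.
Of fresh0, fresh1, fresh2 only 2 to 3 are there at a start; the rules pass over those that are not, and their reading is None.
At some moment in a run one of fresh0, fresh1, fresh2 may be knocked a few centimetres aside while the robot is not near it.
Once in a run the grip may slacken for a moment while it holds something.
It also fails if it takes over 210 s, if anything falls off the work surface, if the arm or the gripper's body presses on something with over 40 N, if the wrist force passes 120 N, or if a joint passes its speed limit or range.

ROBOT

A 6-joint arm with a two-finger parallel gripper is mounted at the origin on the work surface. World frame = base frame: x ahead of the robot, y to its left, z up, the work surface at z = 0. Lengths are in mm, angles in rad, forces in N, time in s.
With the tool pointing down it reaches from about 275 to 750 mm from the base axis. Payload 10.2 kg.
Tool frame: the origin (TCP) lies at the very end of the fingers, on their centre line; the grasp point (between the pads) lies 19 mm behind it; y points along the fingers, x is the direction in which the jaws open and shut, and the axes are right-handed (so a half turn about y gives the same grasp; the last joint's range is limited). The gripper opens to 85 mm and grips with 20 to 120 N. Pads are 22 mm wide; open, the fingers measure 114 mm over their backs; the gripper's body (76 mm by 85 mm) begins 54 mm behind the grasp point. The pads swing forward as they close: fully open they stand 13 mm farther back than shut.
Start: joints at [-1.358, 0.313, 1.498, -0, 1.331, -0.223], TCP at [221.61, -475.941, 231.294] pointing down, gripper open.
Joint ranges: [-2.94, 2.94], [-0.97, 2.17], [0.19, 2.56], [-1.23, 4.37], [0.02, 3.11], [-2.88, 2.88]. Speed limits (rad/s): [2.39, 2.39, 3.01, 3.14, 3.14, 3.14].

INTERFACE

Orientations are given as a unit quaternion [w, x, y, z].
In Python, from rig import telemetry, imaging, ctrl gives the robot as it stands.
- The arm moves only by the shell command python3 -m handwheel 'ROWS' [FORCE]. ROWS is JSON, a list of rows, each an object with "delta_pos": the shift along the tool's x, y, z in cm, a list of three; "twist": the turn, a rotation vector about the tool's x, y, z in rad, a list of three; "jaw": the opening, from 0 (shut) to 1 (fully open). A call has exactly 10 rows; each row is the pose to reach, as a shift and turn from the pose commanded when the call began, along the tool's axes at that moment; what a row does not reach only later rows make up. A row lasts 1/12 s, in which the tool goes at most 41.7 mm and 7.16 degrees, less where a joint would pass 70% of its speed; a pose out of reach is approached as far as the arm can. A call with a gripper value outside its range is refused whole. The fingers move at their own pace and stop on an object; FORCE is the grip in N (left out, the last holds). Time passes only in rows, so rows that repeat a pose let the fingers close, or fill a call up. It gives the time, the measured TCP pose, the force and the opening at its end, in the units of the state.
- telemetry.sense(): the state, without advancing time (a new reading comes with each control period).
- imaging.capture(name): name is "scene" or "top"; returns a dict with "frame" (384x512x3 uint8, red, green, blue), "z_map" (384x512 float32, mm along the optical axis (not along the pixel's ray), 0 where there is no reading), "fx", "fy", "cx", "cy" (pixels), "rvec" (rotation vector, rad) and "tvec" (3), from world to camera coordinates, as OpenCV has them. Camera axes: x right, y down, z forward; pixel columns grow to the right and rows downward; lengths in mm; the calibration is good to about 2 mm. A picture is of the moment at which its call begins.
- ctrl.finish_job(): hands the job in, once; it reports no verdict.
The state is a dict: "time_s": time; "joints": joint angles; "dq": joint speeds; "tau": joint torques, N m; "eef_pos": TCP position; "ee_rot": TCP orientation; "force": force on the tool from outside, world axes, zero at the start; "wrist_torque": the same for the moment, N m; "grip_width": opening from 0.0 (shut) to 1.0 (fully open).
Only numpy, scipy, OpenCV 4.12 (cv2) and the standard library are available. Lean on these libraries where they do the work, as an engineer would, in place of code of your own. Each camera call takes 0.05 s, during which the arm holds its last target.

## Working session

There is one attempt and no reset: what is moved stays moved. The work goes in short steps, Python scripts to look and compute and a shell command to move; the robot and the scene stay as the last step left them, time stands still between calls to the robot, and variables do not carry over. Pictures are saved under pics/ and viewed, and the job is handed in when it is done.

```bash
ls -la; mkdir -p pics; cat > h.py <<'E'
import numpy as np, cv2
from scipy.spatial.transform import Rotation as R
from rig import telemetry, imaging, ctrl
def cap(n,fn=None):
    c=imaging.capture(n)
    if fn: cv2.imwrite('pics/'+fn,cv2.cvtColor(c['frame'],cv2.COLOR_RGB2BGR))
    return c
def pts(c):
    z=c['z_map'].astype(float); v,u=np.mgrid[0:z.shape[0],0:z.shape[1]]
    P=np.stack([(u-c['cx'])/c['fx']*z,(v-c['cy'])/c['fy']*z,z],-1)
    Rm=cv2.Rodrigues(np.array(c['rvec'],float))[0]
    W=(P-np.array(c['tvec'],float).ravel())@Rm
    W[z==0]=np.nan
    return W
def proj(c,p):
    return cv2.projectPoints(np.array(p,float).reshape(-1,3),np.array(c['rvec'],float),np.array(c['tvec'],float),np.array([[c['fx'],0,c['cx']],[0,c['fy'],c['cy']],[0,0,1.]]),None)[0].reshape(-1,2)
def st():
    s=telemetry.sense(); q=s['ee_rot']; 
    r=R.from_quat([q[1],q[2],q[3],q[0]])
    return s,np.array(s['eef_pos']),r
E
python3 - <<'E'
from h import *
s,p,r=st(); print(s); print(r.as_matrix().round(3))
for n in('scene','top'):
    c=cap(n,n+'0.png'); W=pts(c)
    Rm=cv2.Rodrigues(np.array(c['rvec'],float))[0]; print(n,-Rm.T@np.array(c['tvec']).ravel(),c['fx'])
E
```

```text
total 12
drwxr-xr-x  3 agent agent 4096 Dec  6 22:42 .
drwxr-xr-x 23 root  root  4096 Dec  6 22:42 ..
drwxr-xr-x  2 agent agent 4096 Dec  6 22:42 pics
{'time_s': 0.0, 'joints': array([-1.35837702e+00,  3.13453725e-01,  1.49848309e+00,  8.06033334e-06,
        1.33099040e+00, -2.23379093e-01]), 'dq': array([-0.00034907, -0.00025626,  0.00034932, -0.00023414, -0.00190077,
       -0.00052668]), 'tau': array([ 2.07819205e-03, -4.12258565e+01, -2.59740615e+01, -9.30058036e-05,
        4.13689879e-03, -4.81699067e-05]), 'eef_pos': array([ 221.5626097 , -475.65751379,  230.71585479]), 'ee_rot': array([ 0.59660328, -0.59592846,  0.38041771, -0.37975804]), 'force': array([-0.07539759, -0.05416169, -0.40485271]), 'wrist_torque': array([ 0.05513209, -0.00651493, -0.00851264]), 'grip_width': 0.9991960835568726}
[[ 0.422 -0.     0.907]
 [-0.907  0.001  0.422]
 [-0.001 -1.     0.   ]]
scene [1980.85230129   61.41755341 1038.64643046] 463.45016835448746
top [ 183.42858827  -14.99927108 1350.44782471] 396.18713469060583
```

View pics/scene0.png

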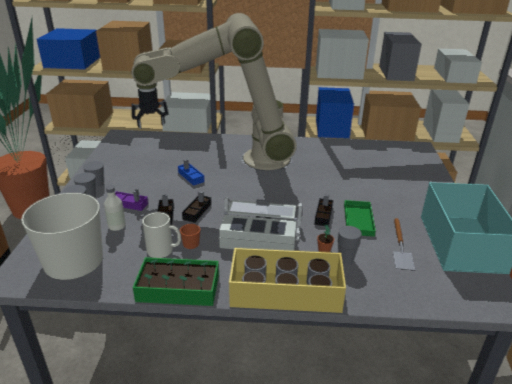

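View pics/top0.png

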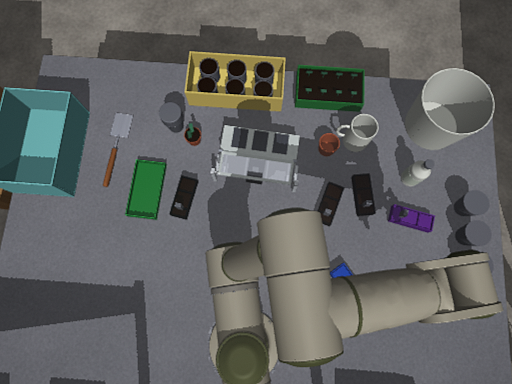

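The top view shows the propagator around (258,155) and the green tray at (146,188). Three black strips lie on the bench at (184,196), (331,202) and (363,194). The purple one at (411,217) and the blue one at (340,270) are decoys. I'll zoom in next.

```bash
python3 - <<'E'
from h import *
c=cap('top'); im=cv2.cvtColor(c['frame'],cv2.COLOR_RGB2BGR)
cv2.imwrite('pics/topz.png',cv2.resize(im[90:240,110:440],None,fx=2.4,fy=2.4,interpolation=cv2.INTER_CUBIC))
np.savez('top0.npz',**{k:np.array(v) for k,v in c.items()})
c=cap('scene'); im=cv2.cvtColor(c['frame'],cv2.COLOR_RGB2BGR)
cv2.imwrite('pics/scenez.png',cv2.resize(im[160:290,100:370],None,fx=2.9,fy=2.9,interpolation=cv2.INTER_CUBIC))
np.savez('scene0.npz',**{k:np.array(v) for k,v in c.items()})
E
```

```text
(no output)
```

View pics/topz.png

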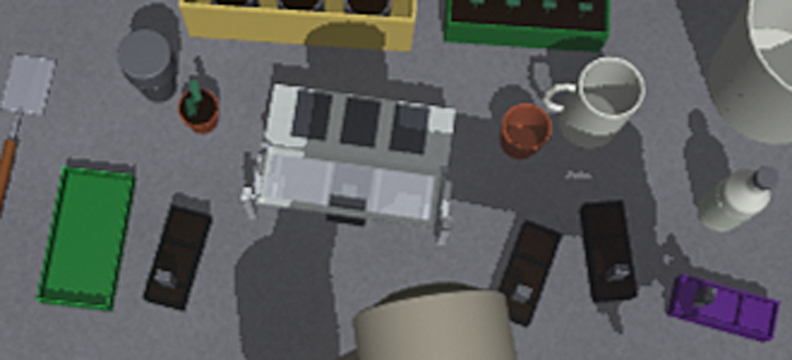

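View pics/scenez.png

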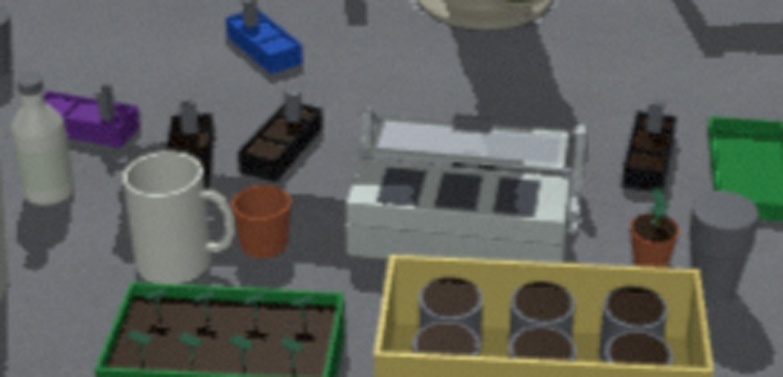

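```bash
cat >> h.py <<'E'
def ld(n): 
    d=np.load(n); return {k:d[k] for k in d.files}
E
python3 - <<'E'
from h import *
c=ld('top0.npz'); W=pts(c); f=c['frame'].astype(int)
print(np.nanmedian(W[230:240,180:200,2]))
z=W[...,2]; np.set_printoptions(linewidth=250,suppress=True)
# hood top: z 74..90 in region
reg=np.zeros(z.shape,bool); reg[110:200,205:305]=1
for lo,hi in((70,76),(76,82),(82,88),(88,95),(95,103),(103,112)):
    m=reg&(z>lo)&(z<hi); 
    q=W[m]; print(lo,hi,m.sum(), q.min(0).round() if m.sum() else '', q.max(0).round() if m.sum() else '')
print(z[118:192:3,210:304:4].round().astype(int))
# black strips
for (u0,u1,v0,v1) in((168,200,170,222),(315,346,178,228),(350,378,170,218)):
    r=np.zeros(z.shape,bool); r[v0:v1,u0:u1]=1
    m=r&(z>26)&(z<42); q=W[m][:,:2].astype(np.float32); rect=cv2.minAreaRect(q); print('strip',m.sum(),rect)
    g=r&(z>60); print(' grip',g.sum(),W[g].mean(0) if g.sum() else '', 'z',np.median(W[m][:,2]))
    bp=cv2.boxPoints(rect); print(bp.round(1).tolist())
E
```

```text
0.1425061878167224
70 76 80 [ 534. -135.   72.] [714. 147.  76.]
76 82 1083 [ 513. -134.   76.] [714. 150.  82.]
82 88 1596 [ 513. -135.   82.] [711. 146.  88.]
88 95 971 [ 514. -133.   88.] [697. 152.  95.]
95 103 67 [ 512. -136.   95.] [613. 152. 103.]
103 112 58 [ 515. -136.  103.] [547. 147. 112.]
[[                   0                   -5                    0                    1                   -1                   -3                   -2                   -2                   -2                    3                   -3
                     2                    2                    2                   -3                   -1                    0                    5                    3                   -3                    0                   -1
                     0                   -3]
 [                   3                   -3                   -2                    4                    4                    2                    3                    0                    6                    0                    2
                     2                   -1          
[... 12325 characters left out ...]
608978271484, 143.0586700439453), 72.08993530273438)
 grip 148 [ 331.79942883 -144.5114712   540.03570192] z 29.799430360299322
[[401.20001220703125, -258.79998779296875], [537.2999877929688, -302.79998779296875], [554.7000122070312, -248.89999389648438], [418.6000061035156, -204.89999389648438]]
strip 491 ((518.3021850585938, -370.36956787109375), (140.8477325439453, 59.047767639160156), 8.241260528564453)
 grip 31 [ 479.67513031 -375.27400793   69.84231116] z 29.74043911324017
[[444.3999938964844, -351.20001220703125], [452.79998779296875, -409.70001220703125], [592.2000122070312, -389.5], [583.7999877929688, -331.1000061035156]]<stdin>:10: RuntimeWarning: invalid value encountered in cast
```

```bash
python3 - <<'E'
from h import *
np.set_printoptions(suppress=True,precision=1)
for n in ('top0.npz','scene0.npz'):
    c=ld(n); W=pts(c); z=W[...,2]
    box=(W[...,0]>480)&(W[...,0]<740)&(W[...,1]>-160)&(W[...,1]<175)
    print(n)
    for nm,cond in(('Lpost',(W[...,1]>105)&(z>93)&(z<106)),('Rpost',(W[...,1]<-105)&(z>93)&(z<106)),('bar',(abs(W[...,1])<60)&(z>102)&(z<118)),):
        m=box&cond&(W[...,0]<620); q=W[m]
        print(nm,m.sum(),np.median(q,0),q.min(0),q.max(0))
        vv,uu=np.where(m); print('  px',uu.mean(),vv.mean(), (uu.min(),uu.max(),vv.min(),vv.max()))
    m=box&(z>70)&(z<96); q=W[m][:,:2].astype(np.float32); r=cv2.minAreaRect(q);print('all',r,cv2.boxPoints(r).round(0).tolist())
    m=box&(z>70)&(z<96)&(W[...,0]>640); q=W[m][:,:2].astype(np.float32); r=cv2.minAreaRect(q);print('hood',r,cv2.boxPoints(r).round(0).tolist())
# tray
c=ld('top0.npz'); W=pts(c); f=c['frame'].astype(int)
m=(f[...,1]>f[...,0]+40)&(f[...,1]>f[...,2]+40); m[:150]=0; m[:,200:]=0
q=W[m]; print(m.sum(), np.median(q,0)); q=q[q[:,2]>14]; r=cv2.minAreaRect(q[:,:2].astype(np.float32)); print('tray',r)
E
```

```text
top0.npz
Lpost 29 [544.1 142.4  98.1] [534.5 105.   93. ] [613.9 152.4 104.3]
  px 214.89655172413794 168.27586206896552 (np.int64(211), np.int64(226), np.int64(151), np.int64(173))
Rpost 32 [ 522.9 -129.    98.4] [ 511.8 -136.    93.4] [ 602.  -106.2  105.2]
  px 295.46875 178.4375 (np.int64(290), np.int64(298), np.int64(159), np.int64(185))
bar 59 [539.5   6.5 108.1] [532.8 -16.8 102. ] [547.2  32.5 112.7]
  px 254.76271186440678 173.33898305084745 (np.int64(247), np.int64(262), np.int64(171), np.int64(176))
all ((615.4004516601562, 2.5520172119140625), (288.7781066894531, 185.25399780273438), 85.78662109375) [[512.0, -135.0], [697.0, -148.0], [718.0, 140.0], [534.0, 153.0]]
hood ((677.09423828125, -2.1399383544921875), (74.00627136230469, 265.1755676269531), 0.03294486552476883) [[640.0, 130.0], [640.0, -135.0], [714.0, -135.0], [714.0, 130.0]]
scene0.npz
Lpost 16 [549.3 148.   98.3] [537.7 144.2  93.5] [565.1 151.6 103.1]
  px 300.0 205.1875 (np.int64(299), np.int64(301), np.int64(203), np.int64(208))
Rpost 15 [ 529.4 -125.7   98.3] [ 515.6 -133.3   93.4] [ 588.4 -110.6  103.2]
  px 226.73333333333332 199.2 (np.int64(225), np.int64(229), np.int64(197), np.int64(209))
bar 36 [545.9  10.9 107.1] [532.4 -14.9 102.5] [557.3  33.3 113.5]
  px 262.8333333333333 200.80555555555554 (np.int64(256), np.int64(269), np.int64(199), np.int64(202))
all ((618.096923828125, 3.75811767578125), (286.5570373535156, 193.6306915283203), 84.86544036865234) [[509.0, -130.0], [702.0, -148.0], [727.0, 138.0], [534.0, 155.0]]
hood ((677.9495849609375, 0.703704833984375), (262.4926452636719, 81.67301940917969), 88.16822814941406) [[633.0, -129.0], [715.0, -132.0], [723.0, 131.0], [641.0, 133.0]]
1518 [nan nan nan]
tray ((483.89599609375, 380.0384826660156), (104.0972900390625, 199.5584716796875), 87.00247955322266)
```

Candidates in the top view (px):
- **Fresh strips:** three black peat strips at (184,196), (331,202) and (363,194), confirmed as black with brown cells in the zoom crop. I choose these.
- **Rejected:** purple strip (411,217), blue strip (340,270), seedling tray (329,86) and yellow crate (236,78).
- **Tray:** the bright green one at (146,188), not the teal box at (40,140).
- **Spent strip:** under the cover, not visible until it opens.

First I'll move above the cover bar.

```bash
cat >> h.py <<'E'
O=np.array([613.,3.,0]); YAW=-0.077
def ex(): return np.array([np.cos(YAW),np.sin(YAW),0])
def L(x,y,z,o=None): 
    e=ex(); n=np.array([-e[1],e[0],0]); return (O if o is None else o)+x*e+y*n+np.array([0,0,z])
def down(yaw): # tool z along object x (yaw), tool y down, tool x = -object y
    c,s=np.cos(yaw),np.sin(yaw); return R.from_matrix(np.array([[s,0,c],[-c,0,s],[0,-1,0]]))
def plan(target,yaw=None,rot=None):
    s,p,r=st(); d=r.inv().apply(np.array(target)-p)/10
    rt=rot if rot is not None else (down(YAW if yaw is None else yaw)); tw=(r.inv()*rt).as_rotvec()
    print('at',p.round(1),'delta_cm',d.round(2),'twist',tw.round(3),'|d|mm',np.linalg.norm(d*10).round(),'rows>=',max(np.linalg.norm(d*10)/41.7,np.linalg.norm(tw)/.125).round(1),'t',round(s['time_s'],1))
E
python3 -c "
from h import *
plan(L(-70,0,200))"
```

```text
at [ 221.6 -475.8  231. ] delta_cm [-30.31   3.13  49.6 ] twist [ 0.     0.513 -0.001] |d|mm 582.0 rows>= 14.0 t 0.2
```

```bash
python3 -m handwheel '[{"delta_pos":[-2.1,0.2,3.5],"twist":[0,0.036,0],"jaw":1},{"delta_pos":[-4.2,0.4,6.9],"twist":[0,0.072,0],"jaw":1},{"delta_pos":[-6.3,0.6,10.4],"twist":[0,0.108,0],"jaw":1},{"delta_pos":[-8.5,0.9,13.9],"twist":[0,0.144,0],"jaw":1},{"delta_pos":[-10.6,1.1,17.4],"twist":[0,0.18,0],"jaw":1},{"delta_pos":[-12.7,1.3,20.8],"twist":[0,0.216,0],"jaw":1},{"delta_pos":[-14.9,1.5,24.3],"twist":[0,0.252,0],"jaw":1},{"delta_pos":[-17,1.7,27.8],"twist":[0,0.288,0],"jaw":1},{"delta_pos":[-19.1,2,31.3],"twist":[0,0.324,0],"jaw":1},{"delta_pos":[-21.2,2.2,34.7],"twist":[0,0.36,0],"jaw":1}]' 60; python3 -c "
from h import *
plan(L(-70,0,200))"
```

```text
time_s: 1.03
eef_pos: [447.4, -135.2, 209.1]
ee_rot: [0.518, -0.518, 0.481, -0.481]
force: [0.4, -0.4, -0.2]
grip_width: 0.994
at [ 447.4 -135.2  209.1] delta_cm [-13.61   0.92  10.62] twist [-0.     0.151 -0.   ] |d|mm 173.0 rows>= 4.1 t 1.0
```

```bash
python3 -m handwheel '[{"delta_pos":[-2.2,0.2,1.8],"twist":[0,0.025,0],"jaw":1},{"delta_pos":[-4.5,0.3,3.5],"twist":[0,0.05,0],"jaw":1},{"delta_pos":[-6.8,0.5,5.3],"twist":[0,0.075,0],"jaw":1},{"delta_pos":[-9.1,0.6,7.1],"twist":[0,0.1,0],"jaw":1},{"delta_pos":[-11.4,0.8,8.9],"twist":[0,0.125,0],"jaw":1},{"delta_pos":[-13.6,0.9,10.6],"twist":[0,0.151,0],"jaw":1},{"delta_pos":[-13.6,0.9,10.6],"twist":[0,0.151,0],"jaw":1},{"delta_pos":[-13.6,0.9,10.6],"twist":[0,0.151,0],"jaw":1},{"delta_pos":[-13.6,0.9,10.6],"twist":[0,0.151,0],"jaw":1},{"delta_pos":[-13.6,0.9,10.6],"twist":[0,0.151,0],"jaw":1}]'; python3 -c "
from h import *
plan(L(-70,0,92))
for n in('scene','top'):
    c=cap(n,n+'1.png'); np.savez(n+'1.npz',**{k:np.array(v) for k,v in c.items()}); s,p,r=st(); print(n,proj(c,p), p)
    im=cv2.cvtColor(c['frame'],cv2.COLOR_RGB2BGR); u,v=proj(c,p)[0].astype(int)
    cv2.imwrite('pics/'+n+'1z.png',cv2.resize(im[v-60:v+60,u-80:u+80],None,fx=5,fy=5,interpolation=cv2.INTER_CUBIC))
"
```

```text
time_s: 1.87
eef_pos: [541.8, 5.6, 200.3]
ee_rot: [0.481, -0.481, 0.519, -0.519]
force: [-0.1, 0.0, 0.0]
grip_width: 1.0
at [541.8   5.6 200.3] delta_cm [-0.29 10.83  0.12] twist [0.    0.001 0.   ] |d|mm 108.0 rows>= 2.6 t 1.9
scene [[262.0980127  178.49011849]] [541.77301926   5.55427077 200.42345289]
top [[255.39312217 164.17632643]] [541.83957921   5.58330587 200.46151011]
```

View pics/scene1z.png

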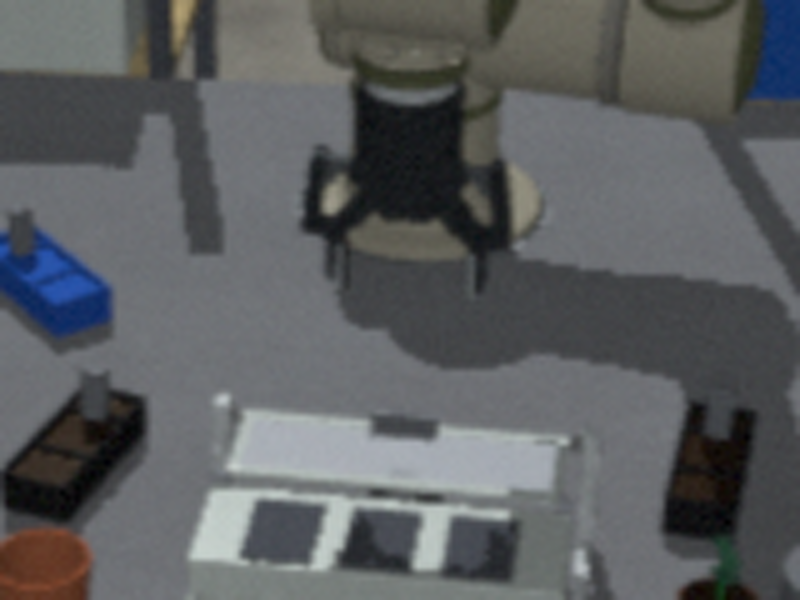

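View pics/top1z.png

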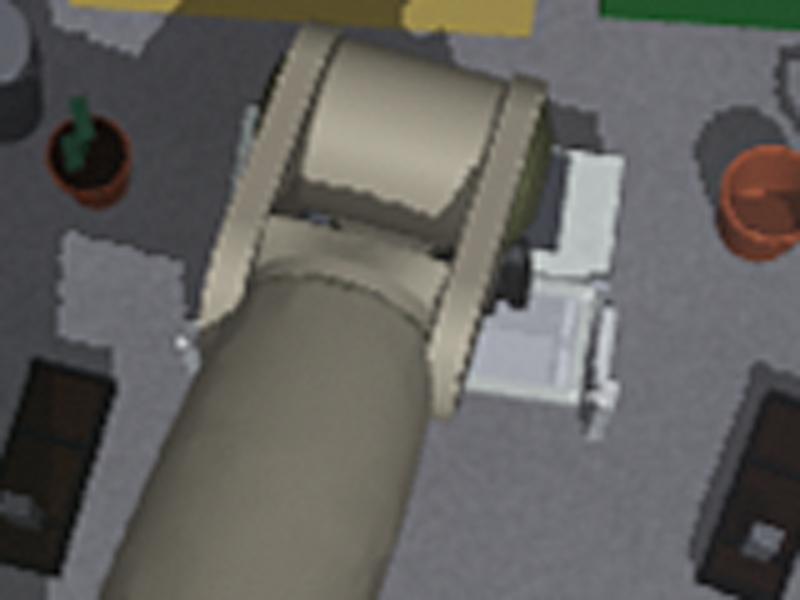

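The scene crop shows the open fingertips at about (264,176) px, centred in y over the grey bar at (263,201). The scene camera reads about 5 mm high in y compared with the robot's own position, so I'll trust the top camera and refine the origin. Next I descend on the bar.

```bash
sed -i 's/^O=.*;/O=np.array([611.5,1.5,0]);/' h.py; python3 -c "
from h import *
plan(L(-70,0,90))"
```

```text
at [541.8   5.6 200.5] delta_cm [-0.13 11.05 -0.02] twist [-0.     0.001  0.   ] |d|mm 110.0 rows>= 2.6 t 2.0
```

```bash
python3 -m handwheel '[{"delta_pos":[-0.1,2,0],"twist":[0,0,0],"jaw":1},{"delta_pos":[-0.1,4,0],"twist":[0,0,0],"jaw":1},{"delta_pos":[-0.1,6,0],"twist":[0,0,0],"jaw":1},{"delta_pos":[-0.1,8,0],"twist":[0,0,0],"jaw":1},{"delta_pos":[-0.1,9,0],"twist":[0,0,0],"jaw":1},{"delta_pos":[-0.1,10,0],"twist":[0,0,0],"jaw":1},{"delta_pos":[-0.1,10.5,0],"twist":[0,0,0],"jaw":1},{"delta_pos":[-0.1,11,0],"twist":[0,0,0],"jaw":1},{"delta_pos":[-0.1,11,0],"twist":[0,0,0],"jaw":1},{"delta_pos":[-0.1,11,0],"twist":[0,0,0],"jaw":1}]' 60
python3 -m handwheel '[{"delta_pos":[0,0,0],"twist":[0,0,0],"jaw":0.8},{"delta_pos":[0,0,0],"twist":[0,0,0],"jaw":0.65},{"delta_pos":[0,0,0],"twist":[0,0,0],"jaw":0.6},{"delta_pos":[0,0,0],"twist":[0,0,0],"jaw":0.5},{"delta_pos":[0,0,0],"twist":[0,0,0],"jaw":0.4},{"delta_pos":[0,0,0],"twist":[0,0,0],"jaw":0.4},{"delta_pos":[0,0,0],"twist":[0,0,0],"jaw":0.4},{"delta_pos":[0,0,0],"twist":[0,0,0],"jaw":0.4},{"delta_pos":[0,0,0],"twist":[0,0,0],"jaw":0.4},{"delta_pos":[0,0,0],"twist":[0,0,0],"jaw":0.4}]' 60
```

```text
time_s: 2.8
eef_pos: [542.5, 7.3, 90.8]
ee_rot: [-0.481, 0.481, -0.518, 0.519]
force: [0.6, 0.4, 0.5]
grip_width: 0.996
time_s: 3.63
eef_pos: [542.3, 6.9, 91.2]
ee_rot: [-0.481, 0.481, -0.518, 0.519]
force: [-2.1, -1.9, 6.8]
grip_width: 0.567
```

```bash
python3 -m handwheel '[{"delta_pos":[0,-0.28,0.03],"twist":[-0.04,0,0],"jaw":0.4},{"delta_pos":[0,-0.56,0.06],"twist":[-0.08,0,0],"jaw":0.4},{"delta_pos":[0,-1.11,0.17],"twist":[-0.16,0,0],"jaw":0.4},{"delta_pos":[0,-1.65,0.32],"twist":[-0.24,0,0],"jaw":0.4},{"delta_pos":[0,-2.18,0.51],"twist":[-0.32,0,0],"jaw":0.4},{"delta_pos":[0,-2.69,0.75],"twist":[-0.4,0,0],"jaw":0.4},{"delta_pos":[0,-3.18,1.02],"twist":[-0.48,0,0],"jaw":0.4},{"delta_pos":[0,-3.64,1.33],"twist":[-0.56,0,0],"jaw":0.4},{"delta_pos":[0,-4.08,1.68],"twist":[-0.64,0,0],"jaw":0.4},{"delta_pos":[0,-4.39,1.97],"twist":[-0.7,0,0],"jaw":0.4}]' 80
python3 -c "
from h import *
s,p,r=st(); print(s['joints'].round(2), s['force']); print(r.as_matrix().round(2))
for n in('scene','top'): cap(n,n+'2.png')"
```

```text
time_s: 4.47
eef_pos: [562.0, 5.4, 134.0]
ee_rot: [0.285, -0.617, 0.665, -0.308]
force: [-1.9, -3.3, -2.1]
grip_width: 0.559
[-0.17  0.9   0.94 -0.07  2.    1.47] [-1.87327177 -3.30157276 -2.08370582]
[[-0.08 -0.65  0.76]
 [-1.    0.05 -0.06]
 [ 0.   -0.76 -0.65]]
```

View pics/scene2.png

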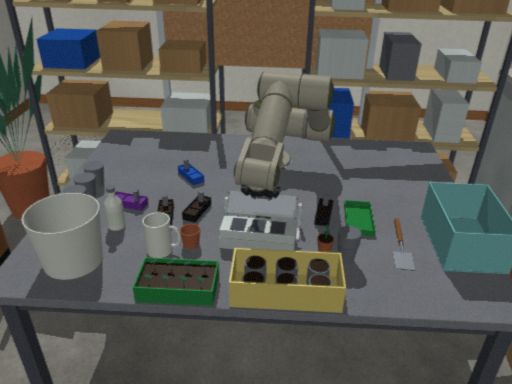

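The scene view shows the cover tilted to about 0.7 rad with the gripper holding its bar at (268,190). I continue the same arc.

```bash
python3 -m handwheel '[{"delta_pos":[0,-0.28,0.03],"twist":[-0.04,0,0],"jaw":0.4},{"delta_pos":[0,-0.56,0.06],"twist":[-0.08,0,0],"jaw":0.4},{"delta_pos":[0,-0.84,0.11],"twist":[-0.12,0,0],"jaw":0.4},{"delta_pos":[0,-1.11,0.17],"twist":[-0.16,0,0],"jaw":0.4},{"delta_pos":[0,-1.38,0.24],"twist":[-0.2,0,0],"jaw":0.4},{"delta_pos":[0,-1.65,0.32],"twist":[-0.24,0,0],"jaw":0.4},{"delta_pos":[0,-2.18,0.51],"twist":[-0.32,0,0],"jaw":0.4},{"delta_pos":[0,-2.69,0.75],"twist":[-0.4,0,0],"jaw":0.4},{"delta_pos":[0,-3.18,1.02],"twist":[-0.48,0,0],"jaw":0.4},{"delta_pos":[0,-3.18,1.02],"twist":[-0.48,0,0],"jaw":0.4}]' 80
python3 -c "
from h import *
s,p,r=st(); print(s['joints'].round(2), s['force']); print(r.as_matrix().round(2))
for n in('scene','top'): cap(n,n+'3.png')"
```

```text
time_s: 5.4
eef_pos: [589.6, 3.3, 150.5]
ee_rot: [0.127, -0.667, 0.721, -0.138]
force: [-3.4, -2.7, 9.0]
grip_width: 0.558
[-0.16  1.31  0.33 -0.17  2.68  1.38] [-3.40560325 -2.70569651  8.97527935]
[[-0.08 -0.93  0.37]
 [-1.    0.07 -0.03]
 [ 0.   -0.37 -0.93]]
```

View pics/scene3.png

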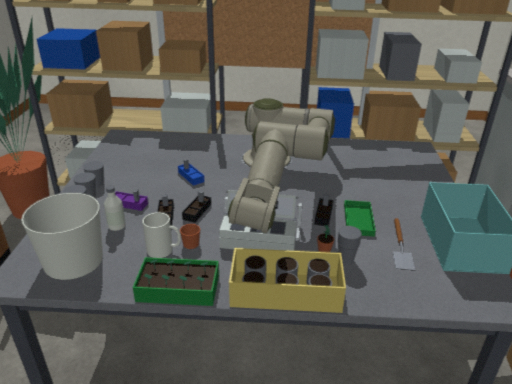

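The cover is near 1.19 rad and the arm is almost stretched out. I'll release, slide up off the bar along the plate, then push it from the front.

```bash
python3 -m handwheel '[{"delta_pos":[0,0,0],"twist":[0,0,0],"jaw":1},{"delta_pos":[0,0,0],"twist":[0,0,0],"jaw":1},{"delta_pos":[0,0,0],"twist":[0,0,0],"jaw":1},{"delta_pos":[0,0,-0.5],"twist":[0,0,0],"jaw":1},{"delta_pos":[0,-0.2,-1.5],"twist":[0,0,0],"jaw":1},{"delta_pos":[0,-0.4,-3],"twist":[0,0,0],"jaw":1},{"delta_pos":[0,-0.4,-5],"twist":[0,0,0],"jaw":1},{"delta_pos":[0,-0.4,-7],"twist":[0,0,0],"jaw":1},{"delta_pos":[0,-0.4,-9],"twist":[0,0,0],"jaw":1},{"delta_pos":[0,-0.4,-11],"twist":[0,0,0],"jaw":1}]' 80
python3 -c "
from h import *
plan(L(-110,0,220)); plan(L(-60,0,260))"
```

```text
time_s: 6.33
eef_pos: [551.2, 6.8, 257.4]
ee_rot: [0.133, -0.667, 0.719, -0.143]
force: [0.5, -0.0, 0.4]
grip_width: 1.003
at [551.2   6.8 257.4] delta_cm [0.05 6.   1.57] twist [1.179e+00 2.000e-03 1.000e-03] |d|mm 62.0 rows>= 9.4 t 6.3
at [551.2   6.8 257.4] delta_cm [ 0.06 -0.15 -0.22] twist [1.179e+00 2.000e-03 1.000e-03] |d|mm 3.0 rows>= 9.4 t 6.3
```

```bash
python3 -m handwheel '[{"delta_pos":[0,0.6,0.1],"twist":[0.12,0,0],"jaw":0.5},{"delta_pos":[0,1.2,0.3],"twist":[0.24,0,0],"jaw":0},{"delta_pos":[0,1.8,0.5],"twist":[0.36,0,0],"jaw":0},{"delta_pos":[0,2.4,0.6],"twist":[0.48,0,0],"jaw":0},{"delta_pos":[0,3,0.8],"twist":[0.6,0,0],"jaw":0},{"delta_pos":[0,3.6,0.9],"twist":[0.72,0,0],"jaw":0},{"delta_pos":[0,4.2,1.1],"twist":[0.84,0,0],"jaw":0},{"delta_pos":[0,4.8,1.3],"twist":[0.96,0,0],"jaw":0},{"delta_pos":[0,5.4,1.4],"twist":[1.08,0,0],"jaw":0},{"delta_pos":[0,6,1.57],"twist":[1.179,0.002,0.001],"jaw":0}]' 80
python3 -c "
from h import *
plan(L(-110,0,140)); plan(L(-20,0,140))
for n in('scene','top'): cap(n,n+'4.png')"
```

```text
time_s: 7.17
eef_pos: [501.7, 10.6, 219.6]
ee_rot: [-0.482, 0.479, -0.517, 0.521]
force: [0.8, -0.8, -0.1]
grip_width: 0.001
at [501.7  10.6 219.6] delta_cm [ 0.05  7.96 -0.05] twist [-0.008 -0.     0.001] |d|mm 80.0 rows>= 1.9 t 7.2
at [501.7  10.6 219.6] delta_cm [0.05 8.03 8.95] twist [-0.008 -0.     0.001] |d|mm 120.0 rows>= 2.9 t 7.2
```

View pics/scene4.png

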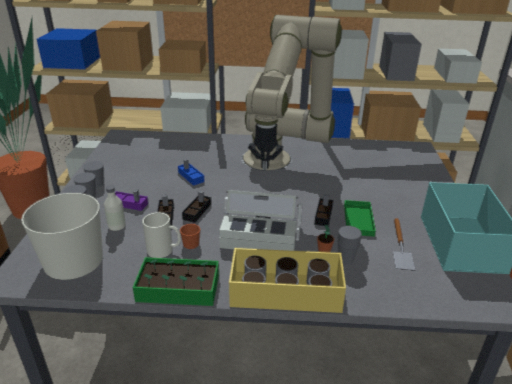

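The cover stands at about 1.2 rad, with its panel at (260,208). I now descend in front and push it back.

```bash
python3 -m handwheel '[{"delta_pos":[0,4,0],"twist":[0,0,0],"jaw":0},{"delta_pos":[0,8,0],"twist":[0,0,0],"jaw":0},{"delta_pos":[0,8,3],"twist":[0,0,0],"jaw":0},{"delta_pos":[0,8,5],"twist":[0,0,0],"jaw":0},{"delta_pos":[0,8,6.5],"twist":[0,0,0],"jaw":0},{"delta_pos":[0,8,8],"twist":[0,0,0],"jaw":0},{"delta_pos":[0,8,9],"twist":[0,0,0],"jaw":0},{"delta_pos":[0,8,10],"twist":[0,0,0],"jaw":0},{"delta_pos":[0,8,10.7],"twist":[0,0,0],"jaw":0},{"delta_pos":[0,8,11.2],"twist":[0,0,0],"jaw":0}]'
python3 -c "
from h import *
s,p,r=st(); print(s['force'],p)
for n in('scene','top'): cap(n,n+'5.png')"
```

```text
time_s: 8.1
eef_pos: [612.9, 1.8, 137.5]
ee_rot: [0.478, -0.482, 0.521, -0.517]
force: [-28.8, 0.7, 15.2]
grip_width: -0.005
[-28.80809298   0.67954411  15.16933293] [612.94718496   1.79907215 137.53508814]
```

View pics/scene5.png

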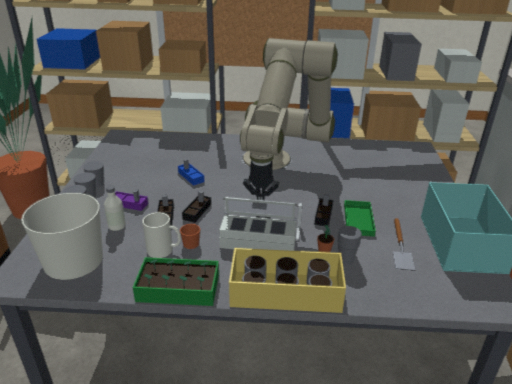

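Reaction of −29 N means the cover is against its stop, fully open. I back off and look for the spent strip.

```bash
python3 -m handwheel '[{"delta_pos":[0,0,-2],"twist":[0,0,0],"jaw":0},{"delta_pos":[0,0,-5],"twist":[0,0,0],"jaw":0},{"delta_pos":[0,-1,-9],"twist":[0,0,0],"jaw":0.2},{"delta_pos":[0,-3,-12.5],"twist":[0,0,0],"jaw":0.4},{"delta_pos":[0,-5,-16],"twist":[0,0,0],"jaw":0.4},{"delta_pos":[0,-7,-19],"twist":[0,0,0],"jaw":0.4},{"delta_pos":[0,-9,-22],"twist":[0,0,0],"jaw":0.4},{"delta_pos":[0,-10,-24],"twist":[0,0,0],"jaw":0.4},{"delta_pos":[0,-10,-24],"twist":[0,0,0],"jaw":0.4},{"delta_pos":[0,-10,-24],"twist":[0,0,0],"jaw":0.4}]'
python3 - <<'E'
from h import *
for n in('scene','top'):
    c=cap(n); np.savez(n+'6.npz',**{k:np.array(v) for k,v in c.items()})
    im=cv2.cvtColor(c['frame'],cv2.COLOR_RGB2BGR); b=(100,350,150,270) if n=='scene' else (110,440,90,240)
    cv2.imwrite('pics/'+n+'6.png',cv2.resize(im[b[2]:b[3],b[0]:b[1]],None,fx=2.4,fy=2.4,interpolation=cv2.INTER_CUBIC))
    W=pts(c); z=W[...,2]
    if n=='top':
        m=(z>62)&(z<84)&(W[...,0]>520)&(W[...,0]<608)&(abs(W[...,1])<120); vv,uu=np.where(m); print(m.sum(), np.median(W[m],0), W[m].min(0),W[m].max(0),uu.mean(),vv.mean())
E
```

```text
time_s: 9.03
eef_pos: [375.1, 20.2, 239.0]
ee_rot: [-0.48, 0.48, -0.518, 0.52]
force: [0.4, -1.0, -0.7]
grip_width: 0.404
76 [602.08125753 -51.82256441  71.29857444] [ 560.09617102 -119.10813953   62.08912743] [607.97503029  15.5653328   83.18887744] 271.0921052631579 162.98684210526315
```

View pics/top6.png

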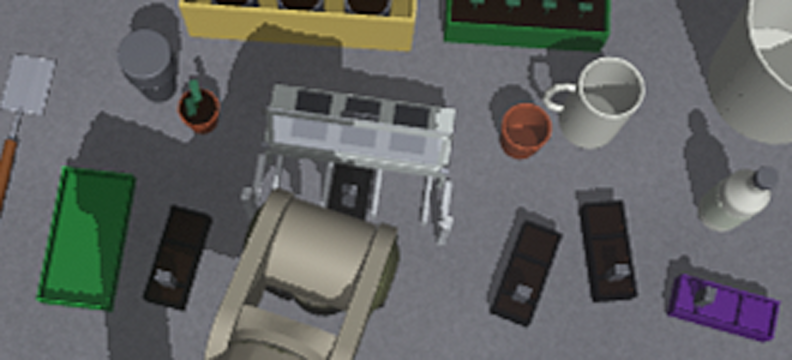

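View pics/scene6.png

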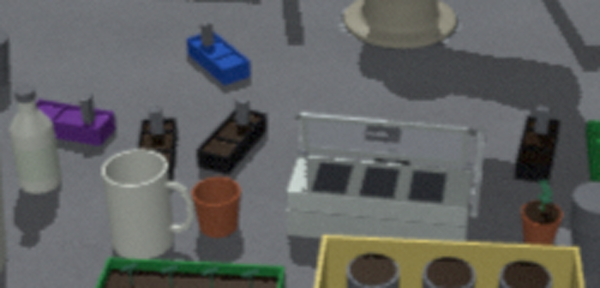

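The top crop shows the spent strip in the middle lane, with its grip at crop (350,188), about px (256,168). I'll measure its grip and the tray.

```bash
cat >> h.py <<'E'
def grip_near(c,x,y,rad=40,zlo=60,zhi=82):
    W=pts(c); z=W[...,2]
    m=(z>zlo)&(z<zhi)&(np.hypot(W[...,0]-x,W[...,1]-y)<rad)
    q=W[m]; return m.sum(), np.round(np.median(q,0),1), np.round(q.min(0),1), np.round(q.max(0),1)
def strip_near(c,x,y,rad=85):
    W=pts(c); z=W[...,2]
    m=(z>25)&(z<42)&(np.hypot(W[...,0]-x,W[...,1]-y)<rad)&(c['frame'].max(-1)<90)
    n,l,s,ce=cv2.connectedComponentsWithStats(m.astype(np.uint8)); k=1+np.argmax(s[1:,4]); q=W[l==k]
    r=cv2.minAreaRect(q[:,:2].astype(np.float32)); b=cv2.boxPoints(r)
    e=[b[1]-b[0],b[2]-b[1]]; v=e[np.argmax([np.linalg.norm(a) for a in e])]; v=v*np.sign(v[0])
    return np.round(r[0],1),np.round(r[1],1),round(float(np.arctan2(v[1],v[0])),3)
E
python3 - <<'E'
from h import *
c=ld('top6.npz'); print('spent',grip_near(c,571,5,24), L(-40,0,0))
for p in((464,245),(478,-254),(518,-370)): print('fresh',strip_near(c,*p))
for p in((426,251),(440,-240),(480,-375)): print('g',grip_near(c,*p,rad=30))
W=pts(c); f=c['frame'].astype(int)
m=(f[...,1]>f[...,0]+30)&(f[...,1]>f[...,2]+30); m[:150]=0; m[:,200:]=0
n,l,s,ce=cv2.connectedComponentsWithStats(m.astype(np.uint8)); k=1+np.argmax(s[1:,4]); m=l==k; print(s[k])
px=np.argwhere(m)[:,::-1].astype(np.float32); b=cv2.boxPoints(cv2.minAreaRect(px)); print('px box',b.tolist())
q=W[m]; q=q[np.isfinite(q[:,0])]
for lo in(12,18,20): 
    t=q[(q[:,2]>lo)&(q[:,2]<34)]; r=cv2.minAreaRect(t[:,:2].astype(np.float32)); print(lo,len(t),r)
t=q[q[:,2]<10]; r=cv2.minAreaRect(t[:,:2].astype(np.float32)); print('floor',r,np.median(t[:,2]), t.mean(0))
E
```

```text
spent (np.int64(29), array([566.9,   7.6,  70.3]), array([560.1,  -2.5,  63.2]), array([576.1,  15.6,  76.6])) [571.61852142   4.57695735   0.        ]
fresh (array([464. , 245.2]), array([ 57.2, 141.6]), -0.187)
fresh (array([ 476.5, -253.4]), array([ 56.5, 141. ]), -0.312)
fresh (array([ 518.2, -369.3]), array([141.4,  56.9]), 0.158)
g (np.int64(32), array([425.5, 251. ,  71.9]), array([417.7, 242.3,  61. ]), array([433.4, 262.4,  75.6]))
g (np.int64(30), array([ 439.3, -240.9,   71.9]), array([ 432.7, -251.6,   64.4]), array([ 448.6, -230.7,   76.9]))
g (np.int64(33), array([ 479.4, -375.4,   70.9]), array([ 471.7, -386. ,   62. ]), array([ 486. , -365.1,   77.7]))
[ 125  159   40   60 1578]
px box [[124.80767822265625, 215.03848266601562], [135.24533081054688, 158.67507934570312], [164.60873413085938, 164.11273193359375], [154.17108154296875, 220.47613525390625]]
12 178 ((483.7093811035156, 380.8764953613281), (104.21290588378906, 199.38287353515625), 87.21717834472656)
18 152 ((483.8005065917969, 380.8720703125), (104.21290588378906, 199.20040893554688), 87.21717834472656)
20 147 ((483.8005065917969, 380.8720703125), (104.21290588378906, 199.20040893554688), 87.21717834472656)
floor ((483.41619873046875, 390.3287658691406), (105.02253723144531, 198.356201171875), 87.0805892944336) 4.552483363843336 [484.86464635 384.83822723   4.42242792]
```

```bash
sed -i 's/^O=.*;/O=np.array([609.5,2.7,0]);/' h.py; python3 -c "
from h import *
plan([569,6.5,120]);plan([569,6.5,44])"
```

```text
at [375.5  20.1 237.8] delta_cm [-0.14 11.76 19.41] twist [ 0.001 -0.     0.   ] |d|mm 227.0 rows>= 5.4 t 9.1
at [375.5  20.1 237.8] delta_cm [-0.15 19.36 19.42] twist [ 0.001 -0.     0.   ] |d|mm 274.0 rows>= 6.6 t 9.1
```

```bash
python3 -m handwheel '[{"delta_pos":[0,2,4],"twist":[0,0,0],"jaw":0.5},{"delta_pos":[0,4,8],"twist":[0,0,0],"jaw":0.5},{"delta_pos":[0,6,12],"twist":[0,0,0],"jaw":0.5},{"delta_pos":[-0.1,9,15],"twist":[0,0,0],"jaw":0.5},{"delta_pos":[-0.1,11.5,18],"twist":[0,0,0],"jaw":0.5},{"delta_pos":[-0.1,13.5,19.4],"twist":[0,0,0],"jaw":0.5},{"delta_pos":[-0.1,15.5,19.4],"twist":[0,0,0],"jaw":0.5},{"delta_pos":[-0.1,17.5,19.4],"twist":[0,0,0],"jaw":0.5},{"delta_pos":[-0.1,19.3,19.4],"twist":[0,0,0],"jaw":0.5},{"delta_pos":[-0.1,19.3,19.4],"twist":[0,0,0],"jaw":0.5}]'
python3 -m handwheel '[{"delta_pos":[0,0,0],"twist":[0,0,0],"jaw":0.3},{"delta_pos":[0,0,0],"twist":[0,0,0],"jaw":0.2},{"delta_pos":[0,0,0],"twist":[0,0,0],"jaw":0.1},{"delta_pos":[0,0,0],"twist":[0,0,0],"jaw":0},{"delta_pos":[0,0,0],"twist":[0,0,0],"jaw":0},{"delta_pos":[0,0,0],"twist":[0,0,0],"jaw":0},{"delta_pos":[0,-0.2,0],"twist":[0,0,0],"jaw":0},{"delta_pos":[0,-0.4,0],"twist":[0,0,0],"jaw":0},{"delta_pos":[0,-0.4,-0.5],"twist":[0,0,0],"jaw":0},{"delta_pos":[0,-0.4,-1],"twist":[0,0,0],"jaw":0}]' 80
```

```text
time_s: 9.97
eef_pos: [566.4, 6.6, 39.9]
ee_rot: [0.478, -0.482, 0.522, -0.516]
force: [-1.0, -0.3, -0.5]
grip_width: 0.501
time_s: 10.8
eef_pos: [557.9, 7.0, 48.8]
ee_rot: [0.48, -0.481, 0.519, -0.519]
force: [0.4, 0.1, -0.4]
grip_width: 0.213
```

```bash
python3 -m handwheel '[{"delta_pos":[0,0,-1.5],"twist":[0,0,0],"jaw":0},{"delta_pos":[0,0,-3],"twist":[0,0,0],"jaw":0},{"delta_pos":[0,0,-5],"twist":[0,0,0],"jaw":0},{"delta_pos":[0,0,-7],"twist":[0,0,0],"jaw":0},{"delta_pos":[0,0,-9],"twist":[0,0,0],"jaw":0},{"delta_pos":[0,0,-11],"twist":[0,0,0],"jaw":0},{"delta_pos":[0,0,-13],"twist":[0,0,0],"jaw":0},{"delta_pos":[0,0,-14.5],"twist":[0,0,0],"jaw":0},{"delta_pos":[0,-0.5,-15],"twist":[0,0,0],"jaw":0},{"delta_pos":[0,-1.5,-15],"twist":[0,0,0],"jaw":0}]'
python3 -c "
from h import *
plan([445.8,382.8,165],yaw=-0.049)
for n in('scene','top'): cap(n,n+'7.png')"
```

```text
time_s: 11.63
eef_pos: [407.1, 18.9, 63.8]
ee_rot: [0.479, -0.481, 0.52, -0.518]
force: [-0.6, 1.0, -1.1]
grip_width: 0.217
at [407.1  18.9  63.8] delta_cm [-36.58 -10.12   1.01] twist [ 0.003 -0.028 -0.   ] |d|mm 380.0 rows>= 9.1 t 11.6
```

View pics/top7.png

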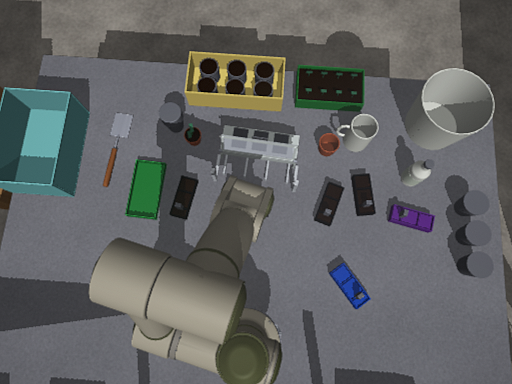

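View pics/scene7.png

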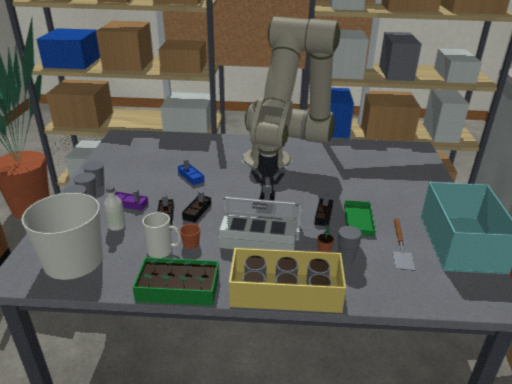

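The scene view shows the spent strip hanging in the gripper at (268,192), and the middle lane is empty. I carry it to the tray, starting with the lift.

```bash
python3 -m handwheel '[{"delta_pos":[0,-3,0],"twist":[0,0,0],"jaw":0},{"delta_pos":[0,-6,0],"twist":[0,0,0],"jaw":0},{"delta_pos":[-2,-9,0],"twist":[0,0,0],"jaw":0},{"delta_pos":[-5,-10.1,0],"twist":[0,0,0],"jaw":0},{"delta_pos":[-8,-10.1,0],"twist":[0,0,0],"jaw":0},{"delta_pos":[-11,-10.1,0.3],"twist":[0,0,0],"jaw":0},{"delta_pos":[-14,-10.1,0.4],"twist":[0,-0.01,0],"jaw":0},{"delta_pos":[-17,-10.1,0.5],"twist":[0,-0.015,0],"jaw":0},{"delta_pos":[-20,-10.1,0.6],"twist":[0,-0.02,0],"jaw":0},{"delta_pos":[-23,-10.1,0.7],"twist":[0,-0.02,0],"jaw":0}]'
python3 -m handwheel '[{"delta_pos":[-3,0,0.1],"twist":[0,-0.01,0],"jaw":0},{"delta_pos":[-6,0,0.1],"twist":[0,-0.01,0],"jaw":0},{"delta_pos":[-9,0,0.2],"twist":[0,-0.01,0],"jaw":0},{"delta_pos":[-11,0,0.3],"twist":[0,-0.01,0],"jaw":0},{"delta_pos":[-12.5,0,0.3],"twist":[0,-0.01,0],"jaw":0},{"delta_pos":[-13.5,0,0.3],"twist":[0,-0.01,0],"jaw":0},{"delta_pos":[-13.6,0,0.3],"twist":[0,-0.01,0],"jaw":0},{"delta_pos":[-13.6,0,0.3],"twist":[0,-0.01,0],"jaw":0},{"delta_pos":[-13.6,0,0.3],"twist":[0,-0.01,0],"jaw":0},{"delta_pos":[-13.6,0,0.3],"twist":[0,-0.01,0],"jaw":0}]'
python3 - <<'E'
from h import *
plan([445.8,382.8,50],yaw=-0.049)
for n in('scene','top'):
    c=cap(n); im=cv2.cvtColor(c['frame'],cv2.COLOR_RGB2BGR); b=(290,440,150,262) if n=='scene' else (80,240,110,230)
    cv2.imwrite('pics/'+n+'8.png',cv2.resize(im[b[2]:b[3],b[0]:b[1]],None,fx=5,fy=5,interpolation=cv2.INTER_CUBIC))
E
```

```text
time_s: 12.57
eef_pos: [433.8, 249.1, 164.6]
ee_rot: [0.485, -0.486, 0.514, -0.514]
force: [0.8, -0.9, 0.4]
grip_width: 0.215
time_s: 13.4
eef_pos: [444.6, 382.1, 164.9]
ee_rot: [0.487, -0.488, 0.512, -0.512]
force: [-0.5, -0.1, -0.1]
grip_width: 0.213
at [444.6 382.1 164.9] delta_cm [-0.08 11.49  0.13] twist [0.001 0.001 0.   ] |d|mm 115.0 rows>= 2.8 t 13.4
```

View pics/scene8.png

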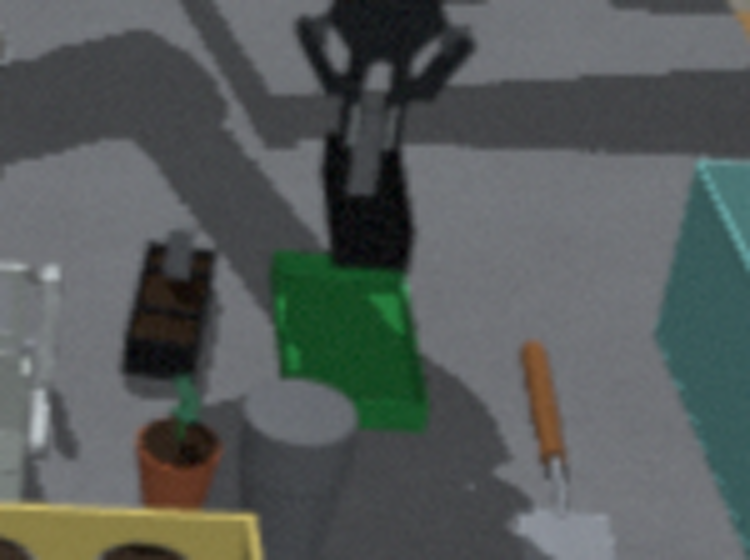

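View pics/top8.png

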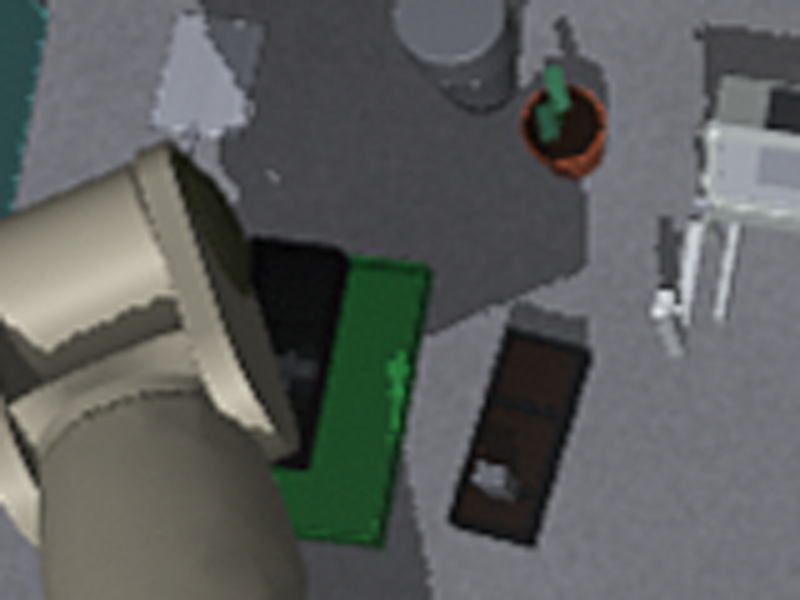

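Spent strip hangs level and lines up with the tray in the top crop. I lower it.

```bash
python3 -m handwheel '[{"delta_pos":[0,2,0.1],"twist":[0,0,0],"jaw":0},{"delta_pos":[0,4,0.1],"twist":[0,0,0],"jaw":0},{"delta_pos":[-0.1,6,0.1],"twist":[0,0,0],"jaw":0},{"delta_pos":[-0.1,8,0.1],"twist":[0,0,0],"jaw":0},{"delta_pos":[-0.1,9.5,0.1],"twist":[0,0,0],"jaw":0},{"delta_pos":[-0.1,10.5,0.1],"twist":[0,0,0],"jaw":0},{"delta_pos":[-0.1,11,0.1],"twist":[0,0,0],"jaw":0},{"delta_pos":[-0.1,11.3,0.1],"twist":[0,0,0],"jaw":0},{"delta_pos":[-0.1,11.5,0.1],"twist":[0,0,0],"jaw":0},{"delta_pos":[-0.1,11.5,0.1],"twist":[0,0,0],"jaw":0}]'
python3 -m handwheel '[{"delta_pos":[0,0,0],"twist":[0,0,0],"jaw":0},{"delta_pos":[0,0.1,0],"twist":[0,0,0],"jaw":0},{"delta_pos":[0,0.1,0],"twist":[0,0,0],"jaw":0.2},{"delta_pos":[0,0.1,0],"twist":[0,0,0],"jaw":0.3},{"delta_pos":[0,0.1,0],"twist":[0,0,0],"jaw":0.5},{"delta_pos":[0,0.1,0],"twist":[0,0,0],"jaw":0.5},{"delta_pos":[0,0,0],"twist":[0,0,0],"jaw":0.5},{"delta_pos":[0,-2,0],"twist":[0,0,0],"jaw":0.5},{"delta_pos":[0,-5,0],"twist":[0,0,0],"jaw":0.5},{"delta_pos":[0,-8,0],"twist":[0,0,0],"jaw":0.5}]'
```

```text
time_s: 14.33
eef_pos: [445.5, 384.0, 50.2]
ee_rot: [0.488, -0.488, 0.512, -0.512]
force: [0.1, -0.7, -0.4]
grip_width: 0.22
time_s: 15.17
eef_pos: [445.0, 383.6, 130.3]
ee_rot: [0.487, -0.489, 0.512, -0.511]
force: [0.2, 0.8, -0.6]
grip_width: 0.501
```

```bash
python3 -c "
from h import *
plan([400,130,200],yaw=-0.187)"
```

```text
at [445.  383.6 130.3] delta_cm [25.56 -6.93 -3.31] twist [0.003 0.14  0.001] |d|mm 267.0 rows>= 6.4 t 15.2
```

```bash
python3 -m handwheel '[{"delta_pos":[1,-3,0],"twist":[0,0,0],"jaw":0.5},{"delta_pos":[4,-5,-0.5],"twist":[0,0.03,0],"jaw":0.5},{"delta_pos":[8,-6.9,-1],"twist":[0,0.06,0],"jaw":0.5},{"delta_pos":[12,-6.9,-1.6],"twist":[0,0.09,0],"jaw":0.5},{"delta_pos":[16,-6.9,-2.2],"twist":[0,0.12,0],"jaw":0.5},{"delta_pos":[20,-6.9,-2.8],"twist":[0,0.14,0],"jaw":0.5},{"delta_pos":[23,-6.9,-3.1],"twist":[0,0.14,0],"jaw":0.5},{"delta_pos":[25.5,-6.9,-3.3],"twist":[0,0.14,0],"jaw":0.5},{"delta_pos":[25.5,-6.9,-3.3],"twist":[0,0.14,0],"jaw":0.5},{"delta_pos":[25.5,-6.9,-3.3],"twist":[0,0.14,0],"jaw":0.5}]'
python3 - <<'E'
from h import *
c=cap('top','top9.png')
print('spent',strip_near(c,484,381),grip_near(c,446,383,30))
for p in((464,245),(478,-254),(518,-370)): print('fresh',strip_near(c,*p))
for p in((426,251),(440,-240),(480,-375)): print('g',grip_near(c,*p,rad=30))
plan([426.5,251.5,150],yaw=-0.187)
E
```

```text
time_s: 16.0
eef_pos: [400.5, 130.1, 199.2]
ee_rot: [0.45, -0.45, 0.545, -0.545]
force: [-0.2, -0.2, 0.1]
grip_width: 0.502
spent (array([482.8, 382.6]), array([ 58.8, 140.4]), -0.05) (np.int64(34), array([443.8, 381.8,  74.9]), array([437.3, 373.5,  60.6]), array([451. , 393.7,  80.3]))
fresh (array([433.2, 234.9]), array([15.5, 25.5]), -1.519)
fresh (array([ 476.9, -253.5]), array([ 56.6, 140.8]), -0.307)
fresh (array([ 518.3, -370. ]), array([141.1,  58. ]), 0.146)
g (np.int64(4), array([426.6, 242.8,  64.1]), array([419.6, 241.2,  60.7]), array([430. , 243.3,  70. ]))
g (np.int64(30), array([ 439.6, -241.2,   70.9]), array([ 432.9, -251.2,   64.8]), array([ 448.5, -230.7,   75.7]))
g (np.int64(32), array([ 478.8, -374.6,   71.6]), array([ 472.5, -386.1,   63.1]), array([ 486.9, -365. ,   76.1]))
at [400.6 130.8 199.1] delta_cm [-12.34   4.91   0.29] twist [ 0.    -0.001  0.   ] |d|mm 133.0 rows>= 3.2 t 16.1
```

View pics/top9.png

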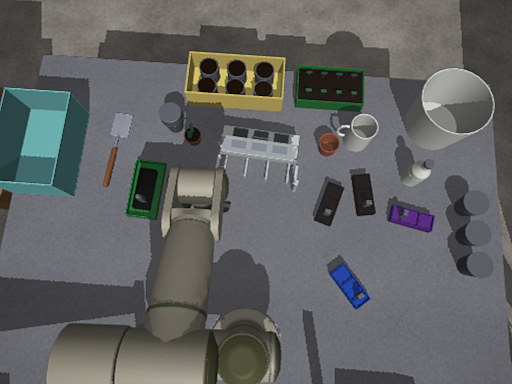

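The spent strip is in the tray at (483,383), 2 mm from its centre. The lane guides are now visible, so I'll refine the propagator frame from them before fetching strip 1.

```bash
python3 - <<'E'
from h import *
c=cap('top'); W=pts(c); z=W[...,2]
e=ex(); d=W-O; lx=d@e; ly=d[...,1]*e[0]-d[...,0]*e[1]
for nm,y0 in zip('abcd',(-111,-37,37,111)):
    m=(z>14)&(z<30)&(lx>-75)&(lx<-15)&(abs(ly-y0)<16)
    if m.sum()<4: print(nm,m.sum()); continue
    k=np.polyfit(lx[m],ly[m],1)
    print(nm,m.sum(),'ly med',np.median(ly[m]).round(1),'range',ly[m].min().round(1),ly[m].max().round(1),'lx',lx[m].min().round(1),lx[m].max().round(1),'slope',k.round(3),np.median(z[m]).round(1))
    for a in(-55,-40,-25):
        t=m&(abs(lx-a)<7); print('   ',a,t.sum(),ly[t].mean().round(1))
for s in(1,-1):
    m=(z>92)&(z<106)&(abs(lx+78)<20)&(abs(ly-139*s)<20); print('post',s,m.sum(),lx[m].min().round(1),lx[m].max().round(1),ly[m].min().round(1),ly[m].max().round(1))
m=(z>74)&(z<88)&(lx>5)&(lx<110)&(abs(ly)<150); print('hood',lx[m].max(),ly[m].min(),ly[m].max())
E
```

```text
a 23 ly med -111.5 range -114.6 -108.6 lx -59.0 -15.7 slope [-1.90000e-02 -1.12278e+02] 21.1
    -55 6 -111.0
    -40 8 -112.0
    -25 5 -111.5
b 23 ly med -37.7 range -40.7 -34.8 lx -59.0 -15.1 slope [-2.6000e-02 -3.8773e+01] 22.5
    -55 7 -37.1
    -40 8 -38.2
    -25 5 -37.3
c 25 ly med 36.0 range 33.1 39.5 lx -60.3 -16.2 slope [-2.4000e-02  3.5121e+01] 21.9
    -55 7 36.9
    -40 8 36.1
    -25 7 35.7
d 16 ly med 108.7 range 107.3 112.8 lx -48.5 -16.6 slope [6.70000e-02 1.11326e+02] 21.3
    -55 1 107.3
    -40 5 109.2
    -25 8 109.3Traceback (most recent call last):
  File "<stdin>", line 12, in <module>
    return umr_minimum(a, axis, None, out, keepdims, initial, where)
ValueError: zero-size array to reduction operation minimum which has no identity
```

Guides sit within 1 mm of the model (yaw about −0.085), so I update the frame and go for strip 1.

```bash
sed -i 's/^O=.*/O=np.array([609.5,1.8,0]); YAW=-0.085/' h.py; python3 -m handwheel '[{"delta_pos":[-2.5,0,0.1],"twist":[0,0,0],"jaw":0.5},{"delta_pos":[-5.5,0,0.1],"twist":[0,0,0],"jaw":0.5},{"delta_pos":[-8.5,1,0.2],"twist":[0,0,0],"jaw":0.5},{"delta_pos":[-11,3,0.3],"twist":[0,0,0],"jaw":0.5},{"delta_pos":[-12.3,5,0.3],"twist":[0,0,0],"jaw":0.5},{"delta_pos":[-12.3,7,0.3],"twist":[0,0,0],"jaw":0.5},{"delta_pos":[-12.3,7,0.3],"twist":[0,0,0],"jaw":0.5},{"delta_pos":[-12.3,7,0.3],"twist":[0,0,0],"jaw":0.5},{"delta_pos":[-12.3,7,0.3],"twist":[0,0,0],"jaw":0.5},{"delta_pos":[-12.3,7,0.3],"twist":[0,0,0],"jaw":0.5}]' 80
python3 - <<'E'
from h import *
plan([426.5,251.5,44],yaw=-0.187)
for n in('scene','top'):
    c=cap(n); im=cv2.cvtColor(c['frame'],cv2.COLOR_RGB2BGR); b=(270,400,150,240) if n=='scene' else (120,250,130,230)
    cv2.imwrite('pics/'+n+'10.png',cv2.resize(im[b[2]:b[3],b[0]:b[1]],None,fx=5,fy=5,interpolation=cv2.INTER_CUBIC))
    print(n,grip_near(c,426,251,30,zhi=76), strip_near(c,464,245))
E
```

```text
time_s: 16.93
eef_pos: [426.8, 251.2, 130.2]
ee_rot: [-0.451, 0.451, -0.544, 0.545]
force: [-0.2, 0.4, 0.6]
grip_width: 0.502
at [426.8 251.2 130.2] delta_cm [-0.02  8.62 -0.05] twist [-0.001 -0.    -0.001] |d|mm 86.0 rows>= 2.1 t 16.9
scene (np.int64(23), array([433.1, 254.6,  68.3]), array([416.3, 246.2,  61.2]), array([441.1, 262.1,  74.1])) (array([466.3, 248. ]), array([ 55.5, 150. ]), -0.18)
  return _methods._mean(a, axis=axis, dtype=dtype,
  ret = um.true_divide(
Traceback (most recent call last):
  File "h.py", line 36, in grip_near
    q=W[m]; return m.sum(), np.round(np.median(q,0),1), np.round(q.min(0),1), np.round(q.max(0),1)
                                                                 ~~~~~^^^
ValueError: zero-size array to reduction operation minimum which has no identity
```

View pics/scene10.png

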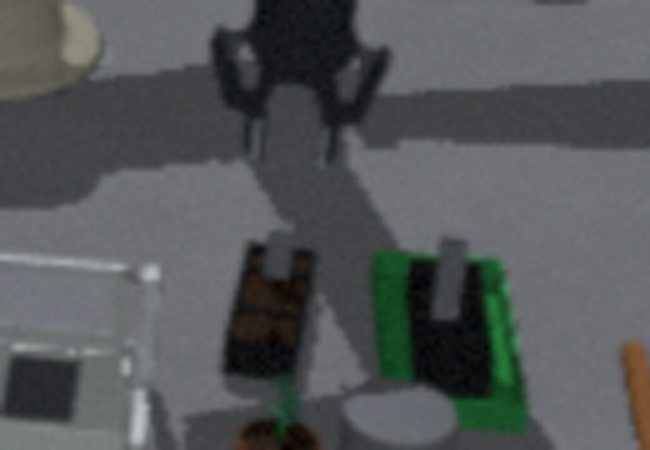

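The gripper is centred over strip 1's grip, at crop (280,245). I descend, grip and lift.

```bash
python3 -m handwheel '[{"delta_pos":[0,2,0],"twist":[0,0,0],"jaw":0.5},{"delta_pos":[0,4,0],"twist":[0,0,0],"jaw":0.5},{"delta_pos":[0,6,0],"twist":[0,0,0],"jaw":0.5},{"delta_pos":[0,7.5,0],"twist":[0,0,0],"jaw":0.5},{"delta_pos":[0,8.2,0],"twist":[0,0,0],"jaw":0.5},{"delta_pos":[0,8.6,0],"twist":[0,0,0],"jaw":0.5},{"delta_pos":[0,8.6,0],"twist":[0,0,0],"jaw":0.3},{"delta_pos":[0,8.6,0],"twist":[0,0,0],"jaw":0.1},{"delta_pos":[0,8.6,0],"twist":[0,0,0],"jaw":0},{"delta_pos":[0,8.6,0],"twist":[0,0,0],"jaw":0}]' 80
python3 -m handwheel '[{"delta_pos":[0,0,0],"twist":[0,0,0],"jaw":0},{"delta_pos":[0,0,0],"twist":[0,0,0],"jaw":0},{"delta_pos":[0,0,0],"twist":[0,0,0],"jaw":0},{"delta_pos":[0,-0.5,0],"twist":[0,0,0],"jaw":0},{"delta_pos":[0,-1,0],"twist":[0,0,0],"jaw":0},{"delta_pos":[0,-2,0],"twist":[0,0,0],"jaw":0},{"delta_pos":[0,-3,0],"twist":[0,0,0],"jaw":0},{"delta_pos":[0,-4,0],"twist":[0,0,0],"jaw":0},{"delta_pos":[0,-5,0],"twist":[0,0,0],"jaw":0},{"delta_pos":[0,-6,0],"twist":[0,0,0],"jaw":0}]' 80
python3 - <<'E'
from h import *
print(L(-180,74,0),L(-40,74,0))
plan(L(-180,74,105))
E
```

```text
time_s: 17.87
eef_pos: [426.7, 251.2, 43.8]
ee_rot: [-0.451, 0.451, -0.544, 0.545]
force: [-1.3, -0.3, 3.7]
grip_width: 0.216
time_s: 18.7
eef_pos: [426.3, 251.0, 104.2]
ee_rot: [0.451, -0.451, 0.545, -0.544]
force: [0.5, -0.6, -1.8]
grip_width: 0.213
[436.43228712  90.81441882   0.        ] [575.92684155  78.92874323   0.        ]
at [426.3 251.  104.2] delta_cm [15.55 -0.08  3.98] twist [ 0.    -0.102  0.   ] |d|mm 161.0 rows>= 3.9 t 18.7
```

```bash
python3 - <<'E'
from h import *
plan(L(-220,74,105))
E
python3 -m handwheel '[{"delta_pos":[0,0,-2],"twist":[0,0,0],"jaw":0},{"delta_pos":[0,0,-4],"twist":[0,0,0],"jaw":0},{"delta_pos":[1.5,0,-4],"twist":[0,-0.01,0],"jaw":0},{"delta_pos":[4,0,-3],"twist":[0,-0.03,0],"jaw":0},{"delta_pos":[7,0,-2],"twist":[0,-0.05,0],"jaw":0},{"delta_pos":[10,0,-1],"twist":[0,-0.07,0],"jaw":0},{"delta_pos":[12.5,0,-0.5],"twist":[0,-0.09,0],"jaw":0},{"delta_pos":[14.5,0,0],"twist":[0,-0.102,0],"jaw":0},{"delta_pos":[15.1,0,0],"twist":[0,-0.102,0],"jaw":0},{"delta_pos":[15.1,0,0],"twist":[0,-0.102,0],"jaw":0}]' 80
python3 - <<'E'
from h import *
plan(L(-190,74,47))
E
```

```text
at [426.3 251.  104.2] delta_cm [15.96 -0.08  0.  ] twist [ 0.    -0.102  0.   ] |d|mm 160.0 rows>= 3.8 t 18.7
time_s: 19.53
eef_pos: [398.2, 101.8, 103.4]
ee_rot: [0.477, -0.478, 0.522, -0.521]
force: [-0.9, -0.2, -1.3]
grip_width: 0.216
at [398.2 101.8 103.4] delta_cm [0.76 5.64 2.91] twist [ 0.001 -0.003  0.   ] |d|mm 64.0 rows>= 1.5 t 19.5
```

```bash
python3 -m handwheel '[{"delta_pos":[0.8,1.5,1],"twist":[0,0,0],"jaw":0},{"delta_pos":[0.8,3,2],"twist":[0,0,0],"jaw":0},{"delta_pos":[0.8,4.5,2.9],"twist":[0,0,0],"jaw":0},{"delta_pos":[0.8,5.2,2.9],"twist":[0,0,0],"jaw":0},{"delta_pos":[0.8,5.6,2.9],"twist":[0,0,0],"jaw":0},{"delta_pos":[0.8,5.6,2.9],"twist":[0,0,0],"jaw":0},{"delta_pos":[0.8,5.6,2.9],"twist":[0,0,0],"jaw":0},{"delta_pos":[0.8,5.6,2.9],"twist":[0,0,0],"jaw":0},{"delta_pos":[0.8,5.6,2.9],"twist":[0,0,0],"jaw":0},{"delta_pos":[0.8,5.6,2.9],"twist":[0,0,0],"jaw":0}]' 80
python3 - <<'E'
from h import *
plan(L(-40,74,46))
for n in('scene','top'):
    c=cap(n); im=cv2.cvtColor(c['frame'],cv2.COLOR_RGB2BGR); b=(200,330,150,260) if n=='scene' else (180,320,110,230)
    cv2.imwrite('pics/'+n+'11.png',cv2.resize(im[b[2]:b[3],b[0]:b[1]],None,fx=5,fy=5,interpolation=cv2.INTER_CUBIC))
E
```

```text
time_s: 20.37
eef_pos: [426.4, 92.3, 47.4]
ee_rot: [-0.478, 0.478, -0.521, 0.521]
force: [-0.8, 0.1, -2.0]
grip_width: 0.215
at [426.4  92.3  47.4] delta_cm [ 0.06  0.14 15.02] twist [ 0. -0.  0.] |d|mm 150.0 rows>= 3.6 t 20.4
```

View pics/top11.png

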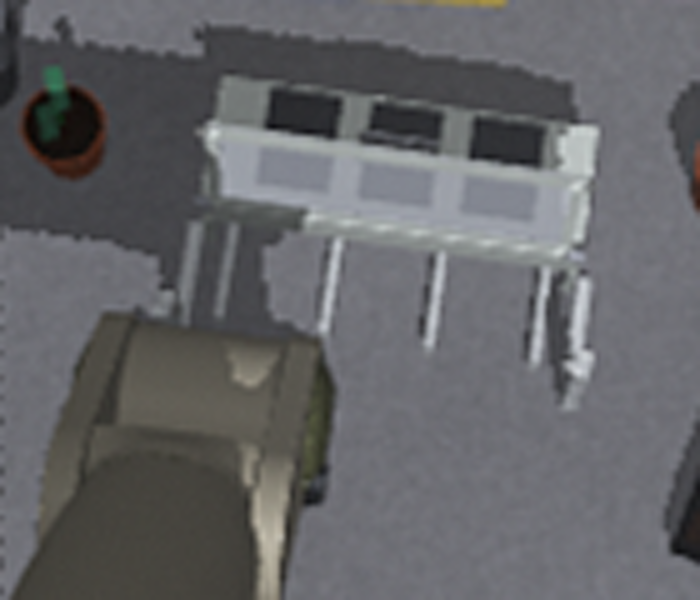

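View pics/scene11.png

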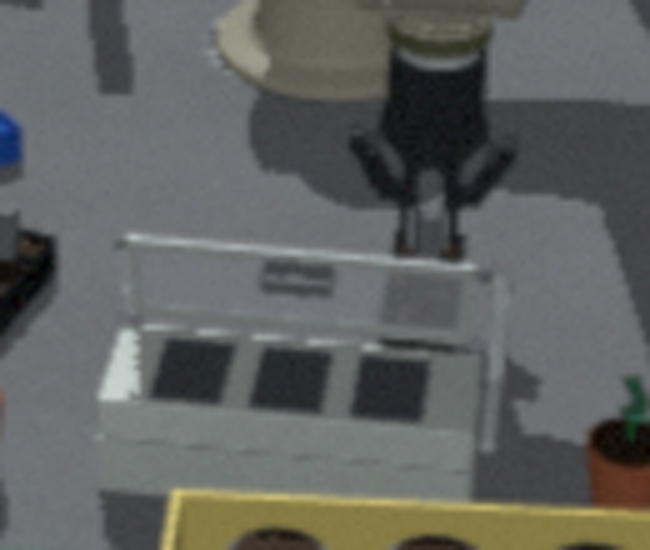

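Strip 1 lines up in front of the left lane. I slide it in partway and check the forces.

```bash
python3 -m handwheel '[{"delta_pos":[0,0,1],"twist":[0,0,0],"jaw":0},{"delta_pos":[0,0,2],"twist":[0,0,0],"jaw":0},{"delta_pos":[0,0,3],"twist":[0,0,0],"jaw":0},{"delta_pos":[0,0,4],"twist":[0,0,0],"jaw":0},{"delta_pos":[0,0,5],"twist":[0,0,0],"jaw":0},{"delta_pos":[0,0,6],"twist":[0,0,0],"jaw":0},{"delta_pos":[0,0,7],"twist":[0,0,0],"jaw":0},{"delta_pos":[0,0,8],"twist":[0,0,0],"jaw":0},{"delta_pos":[0,0,9],"twist":[0,0,0],"jaw":0},{"delta_pos":[0,0,9],"twist":[0,0,0],"jaw":0}]' 80
python3 - <<'E'
from h import *
plan(L(-40,74,46)); s,p,r=st(); print(s['force'],s['wrist_torque'])
for n in('scene','top'):
    c=cap(n); im=cv2.cvtColor(c['frame'],cv2.COLOR_RGB2BGR); b=(200,330,150,260) if n=='scene' else (180,320,110,230)
    cv2.imwrite('pics/'+n+'12.png',cv2.resize(im[b[2]:b[3],b[0]:b[1]],None,fx=5,fy=5,interpolation=cv2.INTER_CUBIC))
E
```

```text
time_s: 21.3
eef_pos: [517.3, 84.3, 46.9]
ee_rot: [-0.478, 0.478, -0.521, 0.521]
force: [-1.1, 0.7, -1.9]
grip_width: 0.214
at [517.3  84.3  46.9] delta_cm [0.03 0.1  5.89] twist [-0.001 -0.001  0.   ] |d|mm 59.0 rows>= 1.4 t 21.3
[-1.0978382   0.67414967 -1.87732172] [-0.01787147  0.06289449 -0.0114311 ]
```

View pics/top12.png

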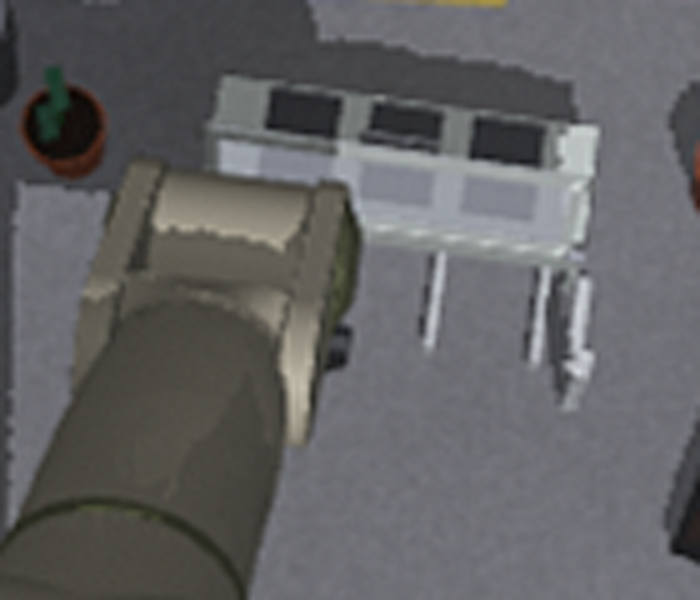

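```bash
python3 -m handwheel '[{"delta_pos":[0,0,1],"twist":[0,0,0],"jaw":0},{"delta_pos":[0,0,2],"twist":[0,0,0],"jaw":0},{"delta_pos":[0,0,3],"twist":[0,0,0],"jaw":0},{"delta_pos":[0,0,4],"twist":[0,0,0],"jaw":0},{"delta_pos":[0,0,4.5],"twist":[0,0,0],"jaw":0},{"delta_pos":[0,0,5],"twist":[0,0,0],"jaw":0},{"delta_pos":[0,0,5.3],"twist":[0,0,0],"jaw":0},{"delta_pos":[0,0,5.6],"twist":[0,0,0],"jaw":0},{"delta_pos":[0,0,5.8],"twist":[0,0,0],"jaw":0},{"delta_pos":[0,0.1,5.8],"twist":[0,0,0],"jaw":0}]' 80
python3 -m handwheel '[{"delta_pos":[0,0.1,0.1],"twist":[0,0,0],"jaw":0},{"delta_pos":[0,0.1,0.2],"twist":[0,0,0],"jaw":0},{"delta_pos":[0,0.1,0.3],"twist":[0,0,0],"jaw":0},{"delta_pos":[0,0.1,0.4],"twist":[0,0,0],"jaw":0},{"delta_pos":[0,0.1,0.4],"twist":[0,0,0],"jaw":0},{"delta_pos":[0,0.1,0.4],"twist":[0,0,0],"jaw":0},{"delta_pos":[0,0.1,0.4],"twist":[0,0,0],"jaw":0},{"delta_pos":[0,0.1,0.4],"twist":[0,0,0],"jaw":0},{"delta_pos":[0,0.1,0.4],"twist":[0,0,0],"jaw":0},{"delta_pos":[0,0.1,0.4],"twist":[0,0,0],"jaw":0}]' 80
```

```text
time_s: 22.23
eef_pos: [573.9, 79.6, 45.9]
ee_rot: [0.478, -0.478, 0.521, -0.521]
force: [-0.2, 0.6, -0.4]
grip_width: 0.219
time_s: 23.07
eef_pos: [576.7, 79.3, 44.4]
ee_rot: [0.477, -0.479, 0.522, -0.52]
force: [-5.5, -0.9, -0.3]
grip_width: 0.217
```

```bash
python3 -m handwheel '[{"delta_pos":[0,0,0.1],"twist":[0,0,0],"jaw":0},{"delta_pos":[0,0,0.2],"twist":[0,0,0],"jaw":0},{"delta_pos":[0,0,0.2],"twist":[0,0,0],"jaw":0},{"delta_pos":[0,0,0.2],"twist":[0,0,0],"jaw":0},{"delta_pos":[0,0,0.2],"twist":[0,0,0],"jaw":0},{"delta_pos":[0,0,0.2],"twist":[0,0,0],"jaw":0},{"delta_pos":[0,0,0.2],"twist":[0,0,0],"jaw":0},{"delta_pos":[0,0,0.2],"twist":[0,0,0],"jaw":0},{"delta_pos":[0,0,0.2],"twist":[0,0,0],"jaw":0},{"delta_pos":[0,0,0.2],"twist":[0,0,0],"jaw":0}]' 80
python3 -m handwheel '[{"delta_pos":[0,0,0],"twist":[0,0,0],"jaw":0.2},{"delta_pos":[0,0,0],"twist":[0,0,0],"jaw":0.4},{"delta_pos":[0,0,0],"twist":[0,0,0],"jaw":0.45},{"delta_pos":[0,0,0],"twist":[0,0,0],"jaw":0.45},{"delta_pos":[0,0,0],"twist":[0,0,0],"jaw":0.45},{"delta_pos":[0,-1,-0.2],"twist":[0,0,0],"jaw":0.45},{"delta_pos":[0,-3,-0.2],"twist":[0,0,0],"jaw":0.45},{"delta_pos":[0,-5,-0.2],"twist":[0,0,0],"jaw":0.45},{"delta_pos":[0,-7,-2],"twist":[0,0,0],"jaw":0.45},{"delta_pos":[0,-9,-5],"twist":[0,0,0],"jaw":0.45}]' 80
```

```text
time_s: 23.9
eef_pos: [576.7, 79.2, 44.2]
ee_rot: [0.476, -0.481, 0.523, -0.519]
force: [-16.6, -2.3, 6.9]
grip_width: 0.215
time_s: 24.73
eef_pos: [530.8, 83.0, 136.3]
ee_rot: [-0.478, 0.478, -0.521, 0.521]
force: [1.0, 0.4, 0.3]
grip_width: 0.448
```

Strip 1 stops firmly at the back stop (−17 N). I move towards strip 2 and re-measure.

```bash
python3 -c "
from h import *
plan([400,-120,190],yaw=-0.31)"
```

```text
at [530.8  83.  136.3] delta_cm [ 21.35  -5.38 -11.28] twist [-0.001  0.224  0.   ] |d|mm 247.0 rows>= 5.9 t 24.7
```

```bash
python3 -m handwheel '[{"delta_pos":[0,-1,-3],"twist":[0,0,0],"jaw":0.5},{"delta_pos":[2,-2,-6],"twist":[0,0.03,0],"jaw":0.5},{"delta_pos":[5,-3,-9],"twist":[0,0.06,0],"jaw":0.5},{"delta_pos":[8,-4,-11],"twist":[0,0.1,0],"jaw":0.5},{"delta_pos":[11.5,-5,-11.3],"twist":[0,0.14,0],"jaw":0.5},{"delta_pos":[15,-5.4,-11.3],"twist":[0,0.18,0],"jaw":0.5},{"delta_pos":[18,-5.4,-11.3],"twist":[0,0.22,0],"jaw":0.5},{"delta_pos":[21,-5.4,-11.3],"twist":[0,0.224,0],"jaw":0.5},{"delta_pos":[21.4,-5.4,-11.3],"twist":[0,0.224,0],"jaw":0.5},{"delta_pos":[21.4,-5.4,-11.3],"twist":[0,0.224,0],"jaw":0.5}]' 80
python3 - <<'E'
from h import *
c=cap('top'); im=cv2.cvtColor(c['frame'],cv2.COLOR_RGB2BGR)
cv2.imwrite('pics/top13.png',cv2.resize(im[90:240,110:440],None,fx=2.4,fy=2.4,interpolation=cv2.INTER_CUBIC))
g=grip_near(c,576,79,25); print('home',g)
for p in((478,-254),(518,-370)): print('fresh',strip_near(c,*p))
for p in((440,-240),(480,-375)): print('g',grip_near(c,*p,rad=30))
E
```

```text
time_s: 25.57
eef_pos: [399.1, -121.4, 189.5]
ee_rot: [-0.416, 0.416, -0.571, 0.572]
force: [0.0, 0.9, -0.1]
grip_width: 0.501
home (np.int64(30), array([573.9,  78. ,  70.2]), array([568.5,  69.4,  60.6]), array([582.3,  89.8,  76.7]))
fresh (array([ 477.1, -253.8]), array([ 55.4, 140.8]), -0.301)
fresh (array([ 518.3, -369.7]), array([141.4,  57.5]), 0.152)
g (np.int64(2), array([ 435.7, -248.9,   74.3]), array([ 432.8, -249.9,   71.7]), array([ 438.6, -247.8,   77. ]))
g (np.int64(33), array([ 479.1, -374.3,   71.3]), array([ 471.5, -385.2,   61.9]), array([ 486.2, -363.9,   79. ]))
```

View pics/top13.png

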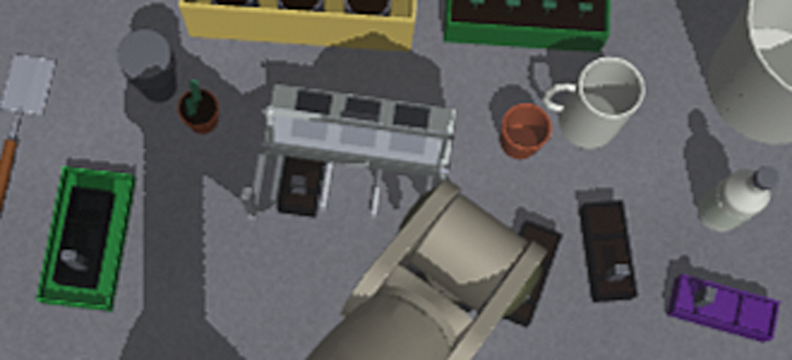

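Strip 1 sits home in the left lane at crop (300,185). Strips 2 and 3 have not moved. I go over strip 2.

```bash
python3 -c "
from h import *
plan([440.5,-241.8,130],yaw=-0.306)"
```

```text
at [ 399.1 -120.3  189.4] delta_cm [10.3   5.94  7.66] twist [ 0.    -0.005  0.   ] |d|mm 141.0 rows>= 3.4 t 25.6
```

```bash
python3 -m handwheel '[{"delta_pos":[2,0.5,1.5],"twist":[0,0,0],"jaw":0.5},{"delta_pos":[4,1,3],"twist":[0,0,0],"jaw":0.5},{"delta_pos":[6.5,2,5],"twist":[0,0,0],"jaw":0.5},{"delta_pos":[9,3.5,7],"twist":[0,-0.005,0],"jaw":0.5},{"delta_pos":[10.3,5,7.7],"twist":[0,-0.005,0],"jaw":0.5},{"delta_pos":[10.3,5.9,7.7],"twist":[0,-0.005,0],"jaw":0.5},{"delta_pos":[10.3,5.9,7.7],"twist":[0,-0.005,0],"jaw":0.5},{"delta_pos":[10.3,5.9,7.7],"twist":[0,-0.005,0],"jaw":0.5},{"delta_pos":[10.3,5.9,7.7],"twist":[0,-0.005,0],"jaw":0.5},{"delta_pos":[10.3,5.9,7.7],"twist":[0,-0.005,0],"jaw":0.5}]' 80
python3 - <<'E'
from h import *
plan([440.5,-241.8,44],yaw=-0.306)
for n in('scene',):
    c=cap(n); im=cv2.cvtColor(c['frame'],cv2.COLOR_RGB2BGR); b=(130,260,150,240)
    cv2.imwrite('pics/'+n+'14.png',cv2.resize(im[b[2]:b[3],b[0]:b[1]],None,fx=5,fy=5,interpolation=cv2.INTER_CUBIC))
E
```

```text
time_s: 26.45
eef_pos: [441.5, -240.9, 131.0]
ee_rot: [-0.419, 0.419, -0.569, 0.57]
force: [-0.8, 0.2, -0.4]
grip_width: 0.5
at [ 441.5 -240.9  131. ] delta_cm [ 0.1   8.7  -0.07] twist [-0.001  0.003  0.001] |d|mm 87.0 rows>= 2.1 t 26.4
```

View pics/scene14.png

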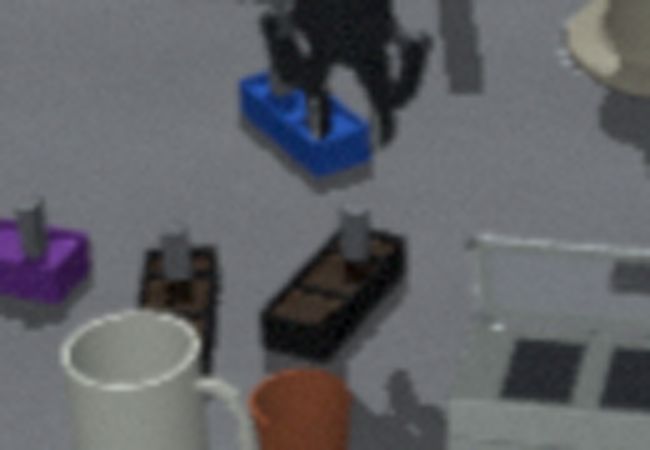

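```bash
python3 -m handwheel '[{"delta_pos":[0.1,2,0],"twist":[0,0,0],"jaw":0.5},{"delta_pos":[0.1,4,0],"twist":[0,0,0],"jaw":0.5},{"delta_pos":[0.1,6,-0.1],"twist":[0,0,0],"jaw":0.5},{"delta_pos":[0.1,7.5,-0.1],"twist":[0,0,0],"jaw":0.5},{"delta_pos":[0.1,8.3,-0.1],"twist":[0,0,0],"jaw":0.5},{"delta_pos":[0.1,8.7,-0.1],"twist":[0,0,0],"jaw":0.5},{"delta_pos":[0.1,8.7,-0.1],"twist":[0,0,0],"jaw":0.3},{"delta_pos":[0.1,8.7,-0.1],"twist":[0,0,0],"jaw":0.1},{"delta_pos":[0.1,8.7,-0.1],"twist":[0,0,0],"jaw":0},{"delta_pos":[0.1,8.7,-0.1],"twist":[0,0,0],"jaw":0}]' 80
python3 -m handwheel '[{"delta_pos":[0,0,0],"twist":[0,0,0],"jaw":0},{"delta_pos":[0,0,0],"twist":[0,0,0],"jaw":0},{"delta_pos":[0,0,0],"twist":[0,0,0],"jaw":0},{"delta_pos":[0,-0.5,0],"twist":[0,0,0],"jaw":0},{"delta_pos":[0,-1,0],"twist":[0,0,0],"jaw":0},{"delta_pos":[0,-2,-0.5],"twist":[0,0,0],"jaw":0},{"delta_pos":[0,-3,-1],"twist":[0,0,0],"jaw":0},{"delta_pos":[0,-4,-2],"twist":[0,0,0],"jaw":0},{"delta_pos":[0,-5,-3],"twist":[0,0,0],"jaw":0},{"delta_pos":[0,-6,-4],"twist":[0,0,0],"jaw":0}]' 80
python3 - <<'E'
from h import *
plan(L(-220,0,105))
E
```

```text
time_s: 27.33
eef_pos: [440.3, -242.7, 43.9]
ee_rot: [-0.418, 0.419, -0.57, 0.57]
force: [0.0, 2.4, 5.6]
grip_width: 0.217
time_s: 28.17
eef_pos: [401.2, -230.3, 103.7]
ee_rot: [0.418, -0.419, 0.57, -0.57]
force: [-1.1, -0.5, -2.8]
grip_width: 0.216
at [ 401.2 -230.3  103.7] delta_cm [-23.6   -0.14  -8.55] twist [ 0.001 -0.219  0.   ] |d|mm 251.0 rows>= 6.0 t 28.2
```

```bash
python3 -m handwheel '[{"delta_pos":[0,0,-2],"twist":[0,0,0],"jaw":0},{"delta_pos":[-1,0,-4],"twist":[0,-0.02,0],"jaw":0},{"delta_pos":[-3.5,0,-5.5],"twist":[0,-0.05,0],"jaw":0},{"delta_pos":[-6.5,0,-7],"twist":[0,-0.08,0],"jaw":0},{"delta_pos":[-9.5,0,-8],"twist":[0,-0.11,0],"jaw":0},{"delta_pos":[-12.5,0,-8.5],"twist":[0,-0.14,0],"jaw":0},{"delta_pos":[-15.5,0,-8.5],"twist":[0,-0.17,0],"jaw":0},{"delta_pos":[-18.5,0,-8.5],"twist":[0,-0.2,0],"jaw":0},{"delta_pos":[-21.5,0,-8.5],"twist":[0,-0.219,0],"jaw":0},{"delta_pos":[-23.6,0,-8.5],"twist":[0,-0.219,0],"jaw":0}]' 80
python3 - <<'E'
from h import *
plan(L(-190,0,47))
E
```

```text
time_s: 29.0
eef_pos: [391.6, 22.3, 103.4]
ee_rot: [0.479, -0.479, 0.52, -0.52]
force: [-0.3, -1.3, -2.4]
grip_width: 0.216
at [391.6  22.3 103.4] delta_cm [0.19 5.64 2.89] twist [0.    0.002 0.   ] |d|mm 63.0 rows>= 1.5 t 29.0
```

```bash
python3 -m handwheel '[{"delta_pos":[0.2,1.5,1],"twist":[0,0,0],"jaw":0},{"delta_pos":[0.2,3,2],"twist":[0,0,0],"jaw":0},{"delta_pos":[0.2,4.5,2.9],"twist":[0,0,0],"jaw":0},{"delta_pos":[0.2,5.2,2.9],"twist":[0,0,0],"jaw":0},{"delta_pos":[0.2,5.6,2.9],"twist":[0,0,0],"jaw":0},{"delta_pos":[0.2,5.6,2.9],"twist":[0,0,0],"jaw":0},{"delta_pos":[0.2,5.6,2.9],"twist":[0,0,0],"jaw":0},{"delta_pos":[0.2,5.6,2.9],"twist":[0,0,0],"jaw":0},{"delta_pos":[0.2,5.6,2.9],"twist":[0,0,0],"jaw":0},{"delta_pos":[0.2,5.6,2.9],"twist":[0,0,0],"jaw":0}]' 80
python3 - <<'E'
from h import *
plan(L(-40,0,46))
for n in('scene','top'):
    c=cap(n); im=cv2.cvtColor(c['frame'],cv2.COLOR_RGB2BGR); b=(200,330,150,260) if n=='scene' else (180,320,110,230)
    cv2.imwrite('pics/'+n+'15.png',cv2.resize(im[b[2]:b[3],b[0]:b[1]],None,fx=5,fy=5,interpolation=cv2.INTER_CUBIC))
E
```

```text
time_s: 29.83
eef_pos: [420.1, 15.7, 47.4]
ee_rot: [-0.478, 0.478, -0.521, 0.521]
force: [-0.3, -0.9, -1.2]
grip_width: 0.217
at [420.1  15.7  47.4] delta_cm [-0.23  0.14 14.99] twist [-0. -0.  0.] |d|mm 150.0 rows>= 3.6 t 29.8
```

View pics/scene15.png

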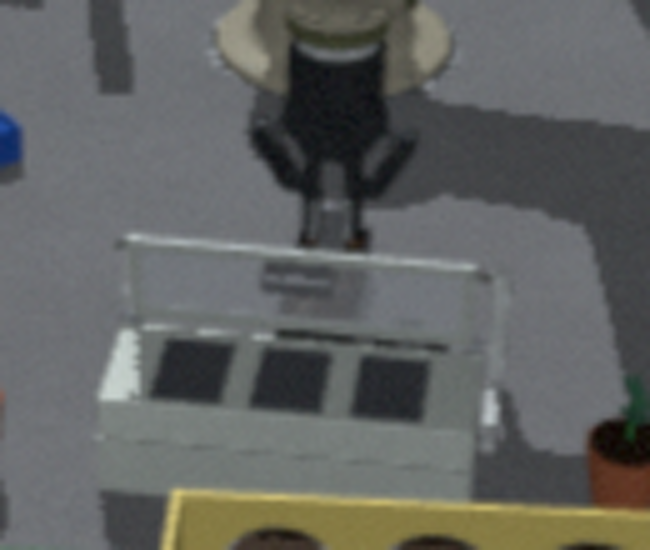

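View pics/top15.png

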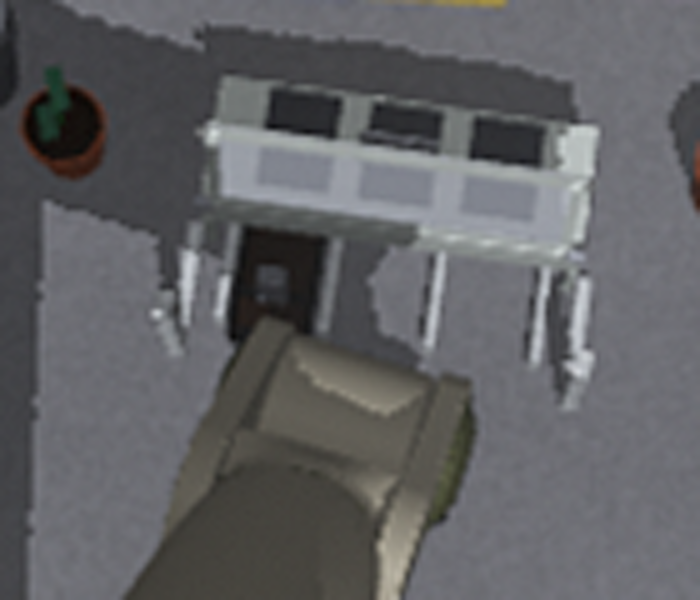

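Aligned to within 2 mm, which I correct on the way in. I slide into the middle lane.

```bash
python3 -m handwheel '[{"delta_pos":[-0.2,0,1],"twist":[0,0,0],"jaw":0},{"delta_pos":[-0.2,0,2],"twist":[0,0,0],"jaw":0},{"delta_pos":[-0.2,0,3],"twist":[0,0,0],"jaw":0},{"delta_pos":[-0.2,0,4],"twist":[0,0,0],"jaw":0},{"delta_pos":[-0.2,0,5],"twist":[0,0,0],"jaw":0},{"delta_pos":[-0.2,0,6],"twist":[0,0,0],"jaw":0},{"delta_pos":[-0.2,0,7],"twist":[0,0,0],"jaw":0},{"delta_pos":[-0.2,0,8],"twist":[0,0,0],"jaw":0},{"delta_pos":[-0.2,0,9],"twist":[0,0,0],"jaw":0},{"delta_pos":[-0.2,0,9],"twist":[0,0,0],"jaw":0}]' 80
python3 - <<'E'
from h import *
plan(L(-40,0,46))
E
```

```text
time_s: 30.77
eef_pos: [511.2, 9.7, 46.9]
ee_rot: [-0.478, 0.478, -0.521, 0.521]
force: [0.6, -0.5, -2.5]
grip_width: 0.216
at [511.2   9.7  46.9] delta_cm [-0.05  0.1   5.87] twist [-0.001 -0.     0.   ] |d|mm 59.0 rows>= 1.4 t 30.8
```

```bash
python3 -m handwheel '[{"delta_pos":[0,0,1],"twist":[0,0,0],"jaw":0},{"delta_pos":[0,0,2],"twist":[0,0,0],"jaw":0},{"delta_pos":[0,0,3],"twist":[0,0,0],"jaw":0},{"delta_pos":[0,0,4],"twist":[0,0,0],"jaw":0},{"delta_pos":[0,0,4.5],"twist":[0,0,0],"jaw":0},{"delta_pos":[0,0,5],"twist":[0,0,0],"jaw":0},{"delta_pos":[0,0,5.3],"twist":[0,0,0],"jaw":0},{"delta_pos":[0,0,5.6],"twist":[0,0,0],"jaw":0},{"delta_pos":[0,0,5.8],"twist":[0,0,0],"jaw":0},{"delta_pos":[0,0.1,5.8],"twist":[0,0,0],"jaw":0}]' 80
python3 -m handwheel '[{"delta_pos":[0,0.1,0.1],"twist":[0,0,0],"jaw":0},{"delta_pos":[0,0.1,0.2],"twist":[0,0,0],"jaw":0},{"delta_pos":[0,0.1,0.3],"twist":[0,0,0],"jaw":0},{"delta_pos":[0,0.1,0.4],"twist":[0,0,0],"jaw":0},{"delta_pos":[0,0.1,0.5],"twist":[0,0,0],"jaw":0},{"delta_pos":[0,0.1,0.5],"twist":[0,0,0],"jaw":0},{"delta_pos":[0,0.1,0.5],"twist":[0,0,0],"jaw":0},{"delta_pos":[0,0.1,0.5],"twist":[0,0,0],"jaw":0},{"delta_pos":[0,0.1,0.5],"twist":[0,0,0],"jaw":0},{"delta_pos":[0,0.1,0.5],"twist":[0,0,0],"jaw":0}]' 80
```

```text
time_s: 31.6
eef_pos: [567.8, 5.1, 45.9]
ee_rot: [0.478, -0.478, 0.521, -0.521]
force: [-0.2, -0.5, -2.4]
grip_width: 0.215
time_s: 32.43
eef_pos: [569.4, 4.8, 44.3]
ee_rot: [0.476, -0.481, 0.523, -0.518]
force: [-17.8, -0.3, 7.2]
grip_width: 0.217
```

Strip 2 is against the stop (−18 N). I release and retreat, then look at strip 3.

```bash
python3 -m handwheel '[{"delta_pos":[0,0,0],"twist":[0,0,0],"jaw":0.2},{"delta_pos":[0,0,0],"twist":[0,0,0],"jaw":0.4},{"delta_pos":[0,0,0],"twist":[0,0,0],"jaw":0.45},{"delta_pos":[0,0,0],"twist":[0,0,0],"jaw":0.45},{"delta_pos":[0,0,0],"twist":[0,0,0],"jaw":0.45},{"delta_pos":[0,-1,-0.2],"twist":[0,0,0],"jaw":0.45},{"delta_pos":[0,-3,-0.2],"twist":[0,0,0],"jaw":0.45},{"delta_pos":[0,-5,-0.2],"twist":[0,0,0],"jaw":0.45},{"delta_pos":[0,-7,-2],"twist":[0,0,0],"jaw":0.45},{"delta_pos":[0,-9,-5],"twist":[0,0,0],"jaw":0.45}]' 80
python3 - <<'E'
from h import *
c=cap('top','top16.png'); 
for p in((518,-370),): print('fresh',strip_near(c,*p))
for p in((480,-375),): print('g',grip_near(c,*p,rad=30))
plan([430,-260,180],yaw=0.15)
E
```

```text
time_s: 33.27
eef_pos: [523.6, 8.6, 136.3]
ee_rot: [-0.478, 0.478, -0.52, 0.521]
force: [0.3, -0.4, 0.6]
grip_width: 0.451
fresh (array([ 518.3, -370. ]), array([140.7,  58.6]), 0.153)
g (np.int64(34), array([ 479.1, -375.1,   70.2]), array([ 472.2, -387. ,   60.3]), array([ 486.5, -364.9,   74.5]))
at [519.7   9.7 139.6] delta_cm [27.63 -4.03 -6.66] twist [-0.002 -0.234  0.001] |d|mm 287.0 rows>= 6.9 t 33.3
```

View pics/top16.png

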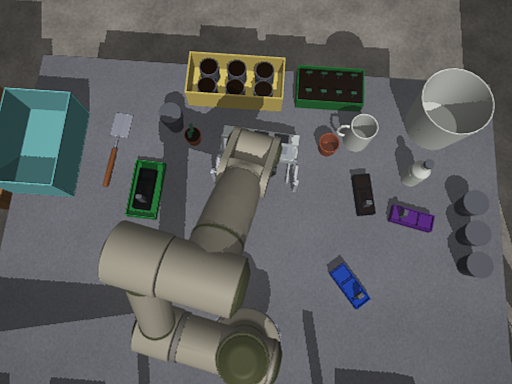

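```bash
python3 -m handwheel '[{"delta_pos":[0,-1.5,-2],"twist":[0,0,0],"jaw":0.5},{"delta_pos":[3,-3,-4],"twist":[0,-0.03,0],"jaw":0.5},{"delta_pos":[6.5,-4,-6],"twist":[0,-0.06,0],"jaw":0.5},{"delta_pos":[10,-4,-6.7],"twist":[0,-0.09,0],"jaw":0.5},{"delta_pos":[13.5,-4,-6.7],"twist":[0,-0.12,0],"jaw":0.5},{"delta_pos":[17,-4,-6.7],"twist":[0,-0.15,0],"jaw":0.5},{"delta_pos":[20.5,-4,-6.7],"twist":[0,-0.18,0],"jaw":0.5},{"delta_pos":[24,-4,-6.7],"twist":[0,-0.21,0],"jaw":0.5},{"delta_pos":[27,-4,-6.7],"twist":[0,-0.234,0],"jaw":0.5},{"delta_pos":[27.6,-4,-6.7],"twist":[0,-0.234,0],"jaw":0.5}]' 80
python3 - <<'E'
from h import *
c=cap('top'); im=cv2.cvtColor(c['frame'],cv2.COLOR_RGB2BGR)
cv2.imwrite('pics/top17.png',cv2.resize(im[90:240,110:440],None,fx=2.4,fy=2.4,interpolation=cv2.INTER_CUBIC))
print(grip_near(c,574,79,25),grip_near(c,568,5,25),strip_near(c,518,-370),grip_near(c,480,-375,30))
plan([480,-374.8,130],yaw=0.152)
E
```

```text
time_s: 34.15
eef_pos: [432.0, -264.2, 175.6]
ee_rot: [-0.535, 0.536, -0.462, 0.463]
force: [-0.6, -0.1, 0.2]
grip_width: 0.502Traceback (most recent call last):
  File "<stdin>", line 4, in <module>
  File "h.py", line 40, in strip_near
    n,l,s,ce=cv2.connectedComponentsWithStats(m.astype(np.uint8)); k=1+np.argmax(s[1:,4]); q=W[l==k]
                                                                       ~~~~~~~~~^^^^^^^^^
    return _wrapfunc(a, 'argmax', axis=axis, out=out, **kwds)
    return bound(*args, **kwds)
ValueError: attempt to get argmax of an empty sequence
```

View pics/top17.png

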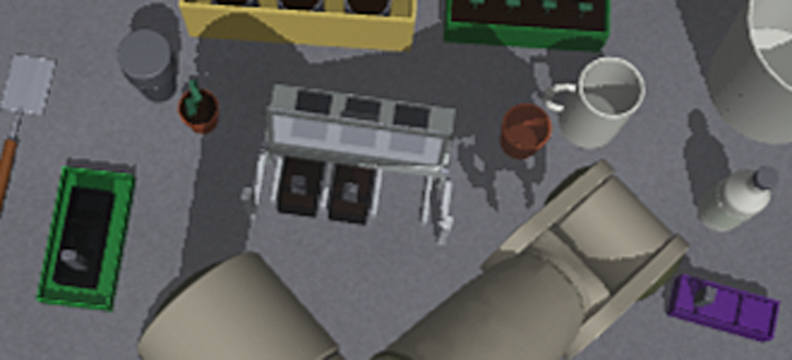

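Two strips are home in the left and middle lanes. The arm hides strip 3 in the top view, so I check it with the scene camera.

```bash
python3 - <<'E'
from h import *
plan([480,-374.8,130],yaw=0.152)
c=cap('scene'); im=cv2.cvtColor(c['frame'],cv2.COLOR_RGB2BGR); b=(100,260,140,240)
cv2.imwrite('pics/scene18.png',cv2.resize(im[b[2]:b[3],b[0]:b[1]],None,fx=5,fy=5,interpolation=cv2.INTER_CUBIC))
c0=ld('scene6.npz')
for n,cc in(('now',c),('then',c0)):
    print(n,grip_near(cc,482,-372,30))
E
```

```text
at [ 432.1 -263.1  175.4] delta_cm [11.75  4.55  3.12] twist [ 0.001 -0.007  0.001] |d|mm 130.0 rows>= 3.1 t 34.2
now (np.int64(22), array([ 487.3, -370.7,   69.5]), array([ 477.6, -385.2,   60. ]), array([ 496.4, -361.8,   74.5]))
then (np.int64(27), array([ 486.4, -372.5,   69.1]), array([ 478.2, -383.5,   60.1]), array([ 499.7, -361.4,   74.4]))
```

View pics/scene18.png

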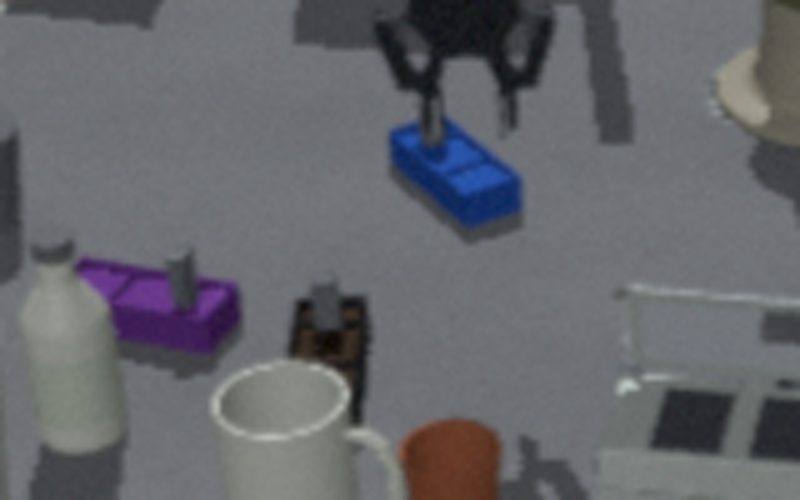

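```bash
python3 -m handwheel '[{"delta_pos":[2.5,0,0.7],"twist":[0,0,0],"jaw":0.5},{"delta_pos":[5,0,1.5],"twist":[0,0,0],"jaw":0.5},{"delta_pos":[8,1,2.2],"twist":[0,0,0],"jaw":0.5},{"delta_pos":[10.5,2.5,3],"twist":[0,-0.007,0],"jaw":0.5},{"delta_pos":[11.7,3.5,3.1],"twist":[0,-0.007,0],"jaw":0.5},{"delta_pos":[11.7,4.5,3.1],"twist":[0,-0.007,0],"jaw":0.5},{"delta_pos":[11.7,4.5,3.1],"twist":[0,-0.007,0],"jaw":0.5},{"delta_pos":[11.7,4.5,3.1],"twist":[0,-0.007,0],"jaw":0.5},{"delta_pos":[11.7,4.5,3.1],"twist":[0,-0.007,0],"jaw":0.5},{"delta_pos":[11.7,4.5,3.1],"twist":[0,-0.007,0],"jaw":0.5}]' 80
python3 - <<'E'
from h import *
plan([480,-374.8,44],yaw=0.152)
c=cap('scene'); im=cv2.cvtColor(c['frame'],cv2.COLOR_RGB2BGR); b=(100,260,140,240)
cv2.imwrite('pics/scene19.png',cv2.resize(im[b[2]:b[3],b[0]:b[1]],None,fx=5,fy=5,interpolation=cv2.INTER_CUBIC))
E
```

```text
time_s: 35.08
eef_pos: [480.9, -370.7, 131.1]
ee_rot: [-0.537, 0.538, -0.459, 0.46]
force: [0.6, 0.3, 0.5]
grip_width: 0.499
at [ 480.9 -370.7  131.1] delta_cm [ 0.38  8.72 -0.15] twist [0.    0.005 0.001] |d|mm 87.0 rows>= 2.1 t 35.1
```

View pics/scene19.png

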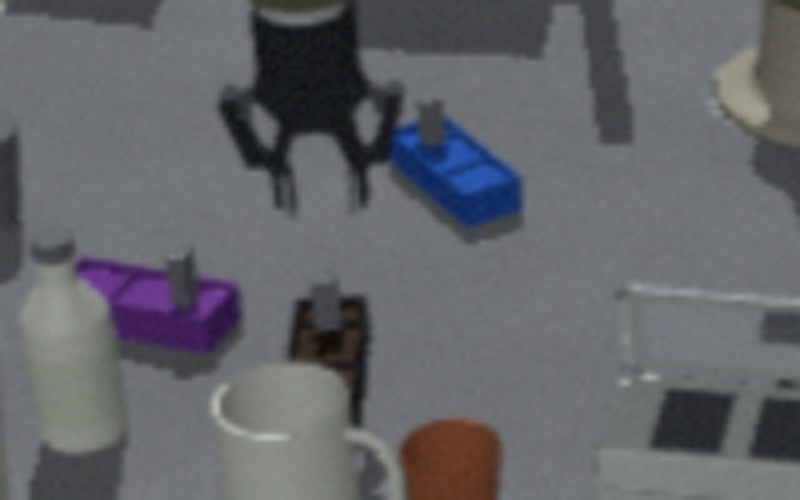

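The strip is unmoved and the gripper is centred over its grip at crop (325,285). I descend and grasp.

```bash
python3 -m handwheel '[{"delta_pos":[0.3,2,0],"twist":[0,0,0],"jaw":0.5},{"delta_pos":[0.3,4,-0.1],"twist":[0,0,0],"jaw":0.5},{"delta_pos":[0.3,6,-0.1],"twist":[0,0,0],"jaw":0.5},{"delta_pos":[0.3,7.5,-0.1],"twist":[0,0,0],"jaw":0.5},{"delta_pos":[0.3,8.3,-0.1],"twist":[0,0,0],"jaw":0.5},{"delta_pos":[0.3,8.7,-0.1],"twist":[0,0,0],"jaw":0.5},{"delta_pos":[0.3,8.7,-0.1],"twist":[0,0,0],"jaw":0.3},{"delta_pos":[0.3,8.7,-0.1],"twist":[0,0,0],"jaw":0.1},{"delta_pos":[0.3,8.7,-0.1],"twist":[0,0,0],"jaw":0},{"delta_pos":[0.3,8.7,-0.1],"twist":[0,0,0],"jaw":0}]' 80
python3 -m handwheel '[{"delta_pos":[0,0,0],"twist":[0,0,0],"jaw":0},{"delta_pos":[0,0,0],"twist":[0,0,0],"jaw":0},{"delta_pos":[0,0,0],"twist":[0,0,0],"jaw":0},{"delta_pos":[0,-0.5,0],"twist":[0,0,0],"jaw":0},{"delta_pos":[0,-1,0],"twist":[0,0,0],"jaw":0},{"delta_pos":[0,-2,-1],"twist":[0,0,0],"jaw":0},{"delta_pos":[0,-3,-2.5],"twist":[0,0,0],"jaw":0},{"delta_pos":[0,-4,-4.5],"twist":[0,0,0],"jaw":0},{"delta_pos":[0,-5,-7],"twist":[0,0,0],"jaw":0},{"delta_pos":[0,-6,-10],"twist":[0,0,0],"jaw":0}]' 80
python3 - <<'E'
from h import *
plan(L(-225,-74,105))
E
```

```text
time_s: 35.97
eef_pos: [480.3, -375.0, 43.9]
ee_rot: [-0.537, 0.538, -0.459, 0.46]
force: [0.7, -0.3, 2.0]
grip_width: 0.215
time_s: 36.8
eef_pos: [380.7, -389.7, 103.5]
ee_rot: [-0.537, 0.538, -0.46, 0.459]
force: [-0.2, -0.9, -1.8]
grip_width: 0.214
at [ 380.7 -389.7  103.5] delta_cm [-33.3   -0.15   5.1 ] twist [ 0.001  0.242 -0.   ] |d|mm 337.0 rows>= 8.1 t 36.8
```

```bash
python3 -m handwheel '[{"delta_pos":[0,-2.5,0],"twist":[0,0,0],"jaw":0},{"delta_pos":[-2,-4.5,0.3],"twist":[0,0.02,0],"jaw":0},{"delta_pos":[-5,-4.5,0.8],"twist":[0,0.05,0],"jaw":0},{"delta_pos":[-8.5,-4.5,1.3],"twist":[0,0.08,0],"jaw":0},{"delta_pos":[-12,-4.5,1.8],"twist":[0,0.11,0],"jaw":0},{"delta_pos":[-15.5,-4.5,2.4],"twist":[0,0.14,0],"jaw":0},{"delta_pos":[-19,-4.5,3],"twist":[0,0.17,0],"jaw":0},{"delta_pos":[-22.5,-4.5,3.5],"twist":[0,0.2,0],"jaw":0},{"delta_pos":[-26,-4.5,4],"twist":[0,0.23,0],"jaw":0},{"delta_pos":[-29,-4.5,4.5],"twist":[0,0.242,0],"jaw":0}]' 80
python3 - <<'E'
from h import *
plan(L(-190,-74,105)); plan(L(-190,-74,47))
E
```

```text
time_s: 37.63
eef_pos: [380.0, -94.4, 148.1]
ee_rot: [0.477, -0.478, 0.522, -0.521]
force: [0.1, -0.2, -1.7]
grip_width: 0.221
at [380.  -94.4 148.1] delta_cm [-4.15  4.31  3.05] twist [ 0.001 -0.003 -0.   ] |d|mm 67.0 rows>= 1.6 t 37.6
at [380.  -94.4 148.1] delta_cm [-4.15 10.11  3.05] twist [ 0.001 -0.003 -0.   ] |d|mm 113.0 rows>= 2.7 t 37.6
```

```bash
python3 -m handwheel '[{"delta_pos":[-2,0,0],"twist":[0,0,0],"jaw":0},{"delta_pos":[-4,0.5,0.5],"twist":[0,0,0],"jaw":0},{"delta_pos":[-4.1,2.5,1.5],"twist":[0,-0.003,0],"jaw":0},{"delta_pos":[-4.1,5,3],"twist":[0,-0.003,0],"jaw":0},{"delta_pos":[-4.1,7,3],"twist":[0,-0.003,0],"jaw":0},{"delta_pos":[-4.1,8.5,3],"twist":[0,-0.003,0],"jaw":0},{"delta_pos":[-4.1,9.5,3],"twist":[0,-0.003,0],"jaw":0},{"delta_pos":[-4.1,10.1,3],"twist":[0,-0.003,0],"jaw":0},{"delta_pos":[-4.1,10.1,3],"twist":[0,-0.003,0],"jaw":0},{"delta_pos":[-4.1,10.1,3],"twist":[0,-0.003,0],"jaw":0}]' 80
python3 - <<'E'
from h import *
plan(L(-40,-74,46))
for n in('scene','top'):
    c=cap(n); im=cv2.cvtColor(c['frame'],cv2.COLOR_RGB2BGR); b=(180,310,150,260) if n=='scene' else (180,320,110,230)
    cv2.imwrite('pics/'+n+'20.png',cv2.resize(im[b[2]:b[3],b[0]:b[1]],None,fx=5,fy=5,interpolation=cv2.INTER_CUBIC))
E
```

```text
time_s: 38.47
eef_pos: [414.2, -58.4, 47.3]
ee_rot: [0.478, -0.479, 0.521, -0.52]
force: [-0.1, -0.1, -1.6]
grip_width: 0.218
at [414.2 -58.4  47.3] delta_cm [-0.23  0.12 14.95] twist [0.001 0.002 0.   ] |d|mm 150.0 rows>= 3.6 t 38.5
```

View pics/scene20.png

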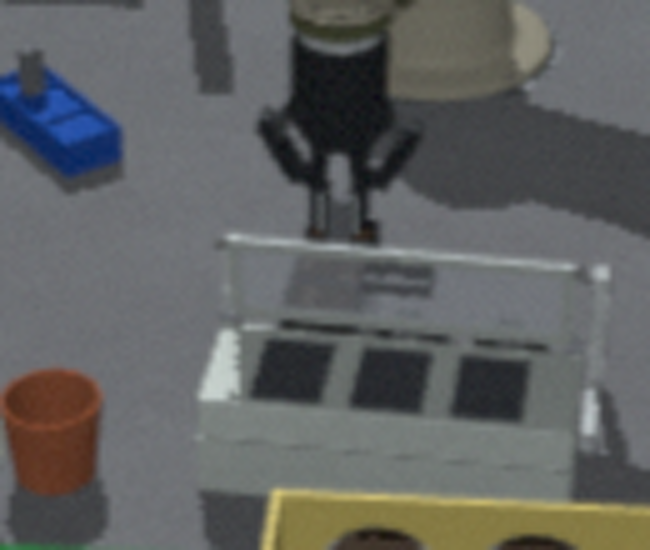

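View pics/top20.png

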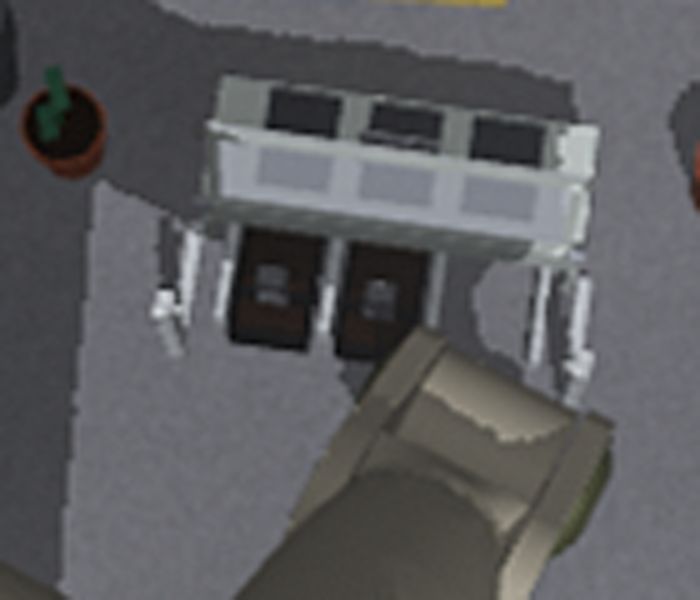

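Two strips are home and the third is aligned with the right lane. I slide it in with a +2 mm y correction.

```bash
python3 -m handwheel '[{"delta_pos":[-0.2,0,1],"twist":[0,0,0],"jaw":0},{"delta_pos":[-0.2,0,2],"twist":[0,0,0],"jaw":0},{"delta_pos":[-0.2,0,3],"twist":[0,0,0],"jaw":0},{"delta_pos":[-0.2,0,4],"twist":[0,0,0],"jaw":0},{"delta_pos":[-0.2,0,5],"twist":[0,0,0],"jaw":0},{"delta_pos":[-0.2,0,6],"twist":[0,0,0],"jaw":0},{"delta_pos":[-0.2,0,7],"twist":[0,0,0],"jaw":0},{"delta_pos":[-0.2,0,8],"twist":[0,0,0],"jaw":0},{"delta_pos":[-0.2,0,9],"twist":[0,0,0],"jaw":0},{"delta_pos":[-0.2,0,9],"twist":[0,0,0],"jaw":0}]' 80
python3 - <<'E'
from h import *
plan(L(-40,-74,46))
E
```

```text
time_s: 39.4
eef_pos: [505.5, -64.2, 47.6]
ee_rot: [-0.479, 0.479, -0.52, 0.521]
force: [0.7, -0.4, -1.6]
grip_width: 0.222
at [505.5 -64.2  47.6] delta_cm [-0.05  0.17  5.8 ] twist [-0.002  0.002  0.001] |d|mm 58.0 rows>= 1.4 t 39.4
```

```bash
python3 -m handwheel '[{"delta_pos":[0,0,1],"twist":[0,0,0],"jaw":0},{"delta_pos":[0,0,2],"twist":[0,0,0],"jaw":0},{"delta_pos":[0,0,3],"twist":[0,0,0],"jaw":0},{"delta_pos":[0,0,4],"twist":[0,0,0],"jaw":0},{"delta_pos":[0,0,4.5],"twist":[0,0,0],"jaw":0},{"delta_pos":[0,0,5],"twist":[0,0,0],"jaw":0},{"delta_pos":[0,0.1,5.3],"twist":[0,0,0],"jaw":0},{"delta_pos":[0,0.1,5.6],"twist":[0,0,0],"jaw":0},{"delta_pos":[0,0.1,5.8],"twist":[0,0,0],"jaw":0},{"delta_pos":[0,0.1,5.8],"twist":[0,0,0],"jaw":0}]' 80
python3 -m handwheel '[{"delta_pos":[0,0.1,0.1],"twist":[0,0,0],"jaw":0},{"delta_pos":[0,0.1,0.2],"twist":[0,0,0],"jaw":0},{"delta_pos":[0,0.1,0.3],"twist":[0,0,0],"jaw":0},{"delta_pos":[0,0.1,0.4],"twist":[0,0,0],"jaw":0},{"delta_pos":[0,0.1,0.5],"twist":[0,0,0],"jaw":0},{"delta_pos":[0,0.1,0.5],"twist":[0,0,0],"jaw":0},{"delta_pos":[0,0.1,0.5],"twist":[0,0,0],"jaw":0},{"delta_pos":[0,0.1,0.5],"twist":[0,0,0],"jaw":0},{"delta_pos":[0,0.1,0.5],"twist":[0,0,0],"jaw":0},{"delta_pos":[0,0.1,0.5],"twist":[0,0,0],"jaw":0}]' 80
```

```text
time_s: 40.23
eef_pos: [561.8, -68.7, 45.8]
ee_rot: [0.478, -0.479, 0.521, -0.52]
force: [-0.1, -0.2, -1.2]
grip_width: 0.217
time_s: 41.07
eef_pos: [564.5, -69.0, 44.4]
ee_rot: [0.477, -0.481, 0.522, -0.518]
force: [-12.3, -1.3, 3.6]
grip_width: 0.216
```

Strip 3 is against the stop. The three stop positions also match the propagator's yaw. I release and retreat.

```bash
python3 -m handwheel '[{"delta_pos":[0,0,0],"twist":[0,0,0],"jaw":0.2},{"delta_pos":[0,0,0],"twist":[0,0,0],"jaw":0.4},{"delta_pos":[0,0,0],"twist":[0,0,0],"jaw":0.45},{"delta_pos":[0,0,0],"twist":[0,0,0],"jaw":0.45},{"delta_pos":[0,0,0],"twist":[0,0,0],"jaw":0.45},{"delta_pos":[0,-1,-0.2],"twist":[0,0,0],"jaw":0.45},{"delta_pos":[0,-3,-0.2],"twist":[0,0,0],"jaw":0.45},{"delta_pos":[0,-5,-0.2],"twist":[0,0,0],"jaw":0.45},{"delta_pos":[0,-7,-2],"twist":[0,0,0],"jaw":0.45},{"delta_pos":[0,-9,-5],"twist":[0,0,0],"jaw":0.45}]' 80
python3 -m handwheel '[{"delta_pos":[0,-2,-3],"twist":[0,0,0],"jaw":0.45},{"delta_pos":[0,-4,-6],"twist":[0,0,0],"jaw":0.45},{"delta_pos":[0,-7,-9],"twist":[0,0,0],"jaw":0.2},{"delta_pos":[0,-10,-12],"twist":[0,0,0],"jaw":0},{"delta_pos":[0,-12,-14],"twist":[0,0,0],"jaw":0},{"delta_pos":[0,-13,-16],"twist":[0,0,0],"jaw":0},{"delta_pos":[0,-13,-17],"twist":[0,0,0],"jaw":0},{"delta_pos":[0,-13,-17],"twist":[0,0,0],"jaw":0},{"delta_pos":[0,-13,-17],"twist":[0,0,0],"jaw":0},{"delta_pos":[0,-13,-17],"twist":[0,0,0],"jaw":0}]' 80
python3 - <<'E'
from h import *
np.set_printoptions(suppress=True)
for n in('scene','top'):
    c=cap(n,n+'21.png'); im=cv2.cvtColor(c['frame'],cv2.COLOR_RGB2BGR); b=(180,310,150,260) if n=='scene' else (110,320,90,240)
    cv2.imwrite('pics/'+n+'21z.png',cv2.resize(im[b[2]:b[3],b[0]:b[1]],None,fx=3.8,fy=3.8,interpolation=cv2.INTER_CUBIC))
for y in(74,0,-74):
    p=L(-40,y,0); g=grip_near(c,p[0],p[1],25); print(y,g[0],(g[2]+g[3])/2-p)
print(strip_near(c,484,381))
W=pts(c); z=W[...,2]; e=ex(); d=W-O; lx=d@e
m=(z>100)&(abs(lx)<80)&(abs(W[...,1])<140)&(z<185); print('cover',m.sum(),np.c_[lx[m],z[m]][::60].round(0).tolist())
E
```

```text
time_s: 41.9
eef_pos: [517.7, -65.2, 136.4]
ee_rot: [-0.479, 0.479, -0.52, 0.521]
force: [0.3, -0.6, 0.6]
grip_width: 0.449
time_s: 42.73
eef_pos: [348.1, -50.8, 264.3]
ee_rot: [0.478, -0.479, 0.521, -0.52]
force: [0.7, -0.3, -0.4]
grip_width: -0.0
74 28 [-1.37684155  0.67125677 69.95      ]
0 28 [-0.54441302 -0.19590731 69.45      ]
-74 31 [-0.01198449  0.1869286  69.2       ]
(array([482.9, 382.3]), array([ 59.5, 140. ]), -0.051)
cover 1110 [[26.0, 165.0], [26.0, 166.0], [39.0, 153.0], [16.0, 153.0], [19.0, 156.0], [19.0, 159.0], [18.0, 153.0], [15.0, 147.0], [11.0, 132.0], [8.0, 106.0], [21.0, 156.0], [13.0, 142.0], [9.0, 122.0], [8.0, 108.0], [5.0, 111.0], [6.0, 111.0], [9.0, 114.0], [2.0, 100.0], [7.0, 102.0]]
```

View pics/top21z.png

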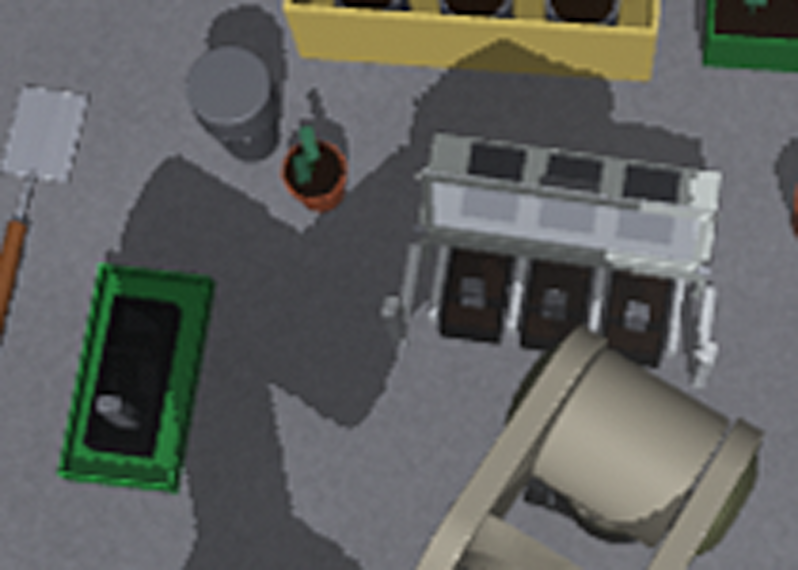

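View pics/scene21.png

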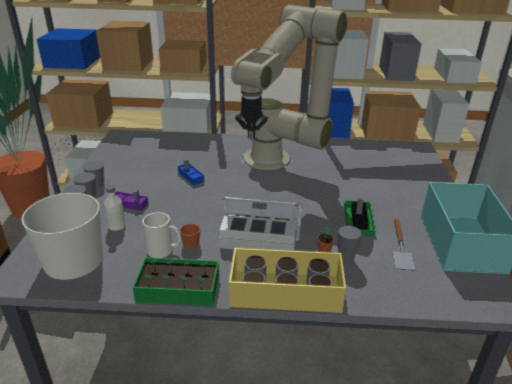

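All three fresh strips are home, each grip within 1.5 mm of nominal. The spent strip is flat in the tray, and the cover still leans back with its edge at x≈26, z≈166. Next I go behind the cover, off the bar at y≈70, to swing it down.

```bash
python3 -c "
from h import *
plan(L(70,70,240))"
```

```text
at [348.1 -50.8 264.2] delta_cm [-14.39   2.34  32.63] twist [ 0.003  0.002 -0.   ] |d|mm 357.0 rows>= 8.6 t 42.8
```

```bash
python3 -m handwheel '[{"delta_pos":[-1.5,0,3],"twist":[0,0,0],"jaw":0},{"delta_pos":[-3,0,7],"twist":[0,0,0],"jaw":0},{"delta_pos":[-5,0,11],"twist":[0,0,0],"jaw":0},{"delta_pos":[-7,0,15],"twist":[0,0,0],"jaw":0},{"delta_pos":[-9,0.5,19],"twist":[0,0,0],"jaw":0},{"delta_pos":[-11,1,23],"twist":[0,0,0],"jaw":0},{"delta_pos":[-13,1.5,27],"twist":[0,0,0],"jaw":0},{"delta_pos":[-14.4,2,30.5],"twist":[0,0,0],"jaw":0},{"delta_pos":[-14.4,2.3,32.6],"twist":[0,0,0],"jaw":0},{"delta_pos":[-14.4,2.3,32.6],"twist":[0,0,0],"jaw":0}]' 80
python3 -c "
from h import *
plan(L(70,70,135))"
```

```text
time_s: 43.67
eef_pos: [688.2, 66.6, 234.2]
ee_rot: [0.477, -0.481, 0.522, -0.518]
force: [0.2, 0.6, -0.5]
grip_width: -0.001
at [688.2  66.6 234.2] delta_cm [ 0.13  9.92 -0.22] twist [0.008 0.003 0.   ] |d|mm 99.0 rows>= 2.4 t 43.7
```

```bash
python3 -m handwheel '[{"delta_pos":[0,0,0],"twist":[0,0,0],"jaw":0},{"delta_pos":[0,2,0],"twist":[0,0,0],"jaw":0},{"delta_pos":[0,4.5,0],"twist":[0,0,0],"jaw":0},{"delta_pos":[0,7,0],"twist":[0,0,0],"jaw":0},{"delta_pos":[0,9,0],"twist":[0,0,0],"jaw":0},{"delta_pos":[0,9.9,0],"twist":[0,0,0],"jaw":0},{"delta_pos":[0,9.9,0],"twist":[0,0,0],"jaw":0},{"delta_pos":[0,9.9,0],"twist":[0,0,0],"jaw":0},{"delta_pos":[0,9.9,0],"twist":[0,0,0],"jaw":0},{"delta_pos":[0,9.9,0],"twist":[0,0,0],"jaw":0}]' 80
python3 - <<'E'
from h import *
plan(L(-40,70,140))
c=cap('scene'); im=cv2.cvtColor(c['frame'],cv2.COLOR_RGB2BGR); b=(200,340,140,260)
cv2.imwrite('pics/scene22.png',cv2.resize(im[b[2]:b[3],b[0]:b[1]],None,fx=5,fy=5,interpolation=cv2.INTER_CUBIC))
E
```

```text
time_s: 44.5
eef_pos: [684.9, 65.6, 144.5]
ee_rot: [-0.479, 0.478, -0.52, 0.521]
force: [0.2, -0.1, -1.0]
grip_width: -0.001
at [684.9  65.6 144.5] delta_cm [ -0.03   0.43 -10.98] twist [-0.002  0.002  0.   ] |d|mm 110.0 rows>= 2.6 t 44.5
```

View pics/scene22.png

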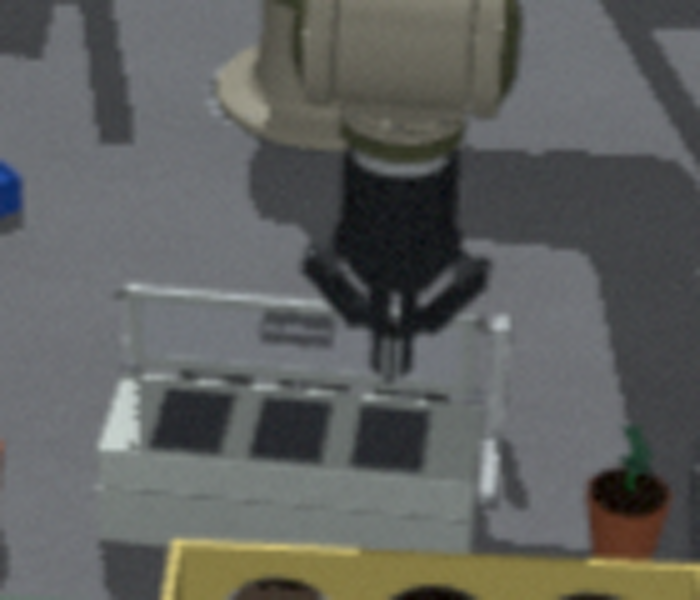

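The closed fingers are behind the cover, left of its bar. I sweep it towards the robot.

```bash
python3 -m handwheel '[{"delta_pos":[0,0.6,-1],"twist":[0,0,0],"jaw":0},{"delta_pos":[0,0.9,-2],"twist":[0,0,0],"jaw":0},{"delta_pos":[0,0.9,-3],"twist":[0,0,0],"jaw":0},{"delta_pos":[0,0.9,-4],"twist":[0,0,0],"jaw":0},{"delta_pos":[0,0.9,-5],"twist":[0,0,0],"jaw":0},{"delta_pos":[0,0.9,-6.2],"twist":[0,0,0],"jaw":0},{"delta_pos":[0,0.9,-7.4],"twist":[0,0,0],"jaw":0},{"delta_pos":[0,0.9,-8.6],"twist":[0,0,0],"jaw":0},{"delta_pos":[0,0.9,-9.8],"twist":[0,0,0],"jaw":0},{"delta_pos":[0,0.9,-11],"twist":[0,0,0],"jaw":0}]' 80
python3 - <<'E'
from h import *
c=cap('scene'); im=cv2.cvtColor(c['frame'],cv2.COLOR_RGB2BGR); b=(200,340,140,260)
cv2.imwrite('pics/scene23.png',cv2.resize(im[b[2]:b[3],b[0]:b[1]],None,fx=5,fy=5,interpolation=cv2.INTER_CUBIC))
E
```

```text
time_s: 45.38
eef_pos: [574.8, 74.7, 134.6]
ee_rot: [-0.479, 0.479, -0.52, 0.521]
force: [2.0, -0.4, -0.0]
grip_width: -0.001
```

View pics/scene23.png

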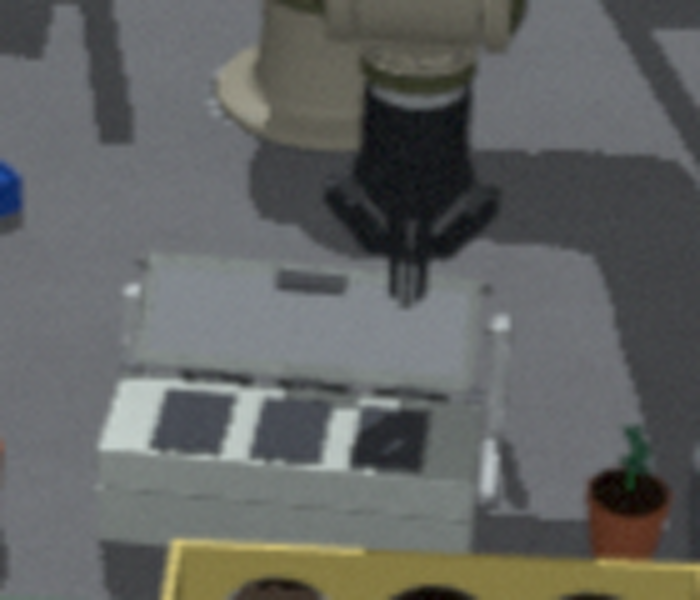

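The cover is down to about 0.8 rad. I lift, step over its outer edge and press it lower.

```bash
python3 -m handwheel '[{"delta_pos":[0,-2,0.5],"twist":[0,0,0],"jaw":0},{"delta_pos":[0,-4,0],"twist":[0,0,0],"jaw":0},{"delta_pos":[0,-4,-1.5],"twist":[0,0,0],"jaw":0},{"delta_pos":[0,-3,-1.8],"twist":[0,0,0],"jaw":0},{"delta_pos":[0,-2,-1.8],"twist":[0,0,0],"jaw":0},{"delta_pos":[0,-1,-1.8],"twist":[0,0,0],"jaw":0},{"delta_pos":[0,0,-1.8],"twist":[0,0,0],"jaw":0},{"delta_pos":[0,1,-1.8],"twist":[0,0,0],"jaw":0},{"delta_pos":[0,2,-1.8],"twist":[0,0,0],"jaw":0},{"delta_pos":[0,2.6,-1.8],"twist":[0,0,0],"jaw":0}]' 80
python3 - <<'E'
from h import *
plan(L(-70,0,150))
c=cap('scene'); im=cv2.cvtColor(c['frame'],cv2.COLOR_RGB2BGR); b=(200,340,140,260)
cv2.imwrite('pics/scene24.png',cv2.resize(im[b[2]:b[3],b[0]:b[1]],None,fx=5,fy=5,interpolation=cv2.INTER_CUBIC))
E
```

```text
time_s: 46.27
eef_pos: [556.5, 76.2, 105.9]
ee_rot: [0.478, -0.479, 0.521, -0.52]
force: [-0.8, 0.6, 0.2]
grip_width: -0.002
at [556.5  76.2 105.9] delta_cm [ 6.97 -4.4  -1.11] twist [0.003 0.002 0.   ] |d|mm 83.0 rows>= 2.0 t 46.3
```

View pics/scene24.png

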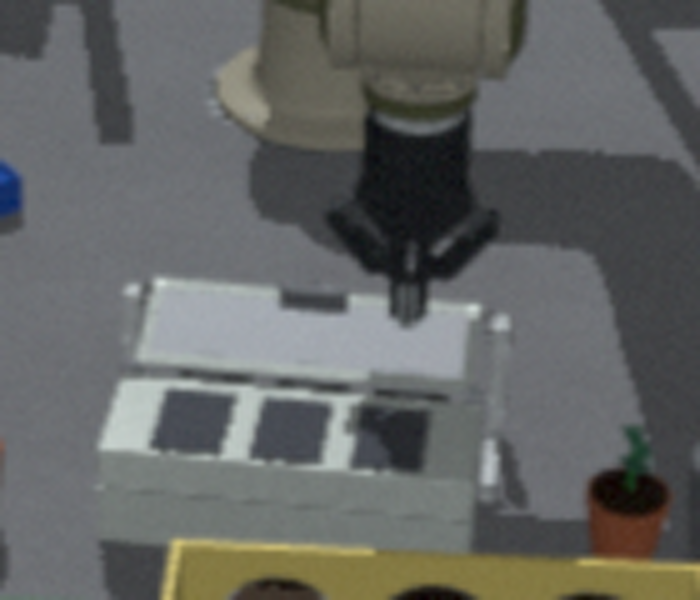

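```bash
python3 -m handwheel '[{"delta_pos":[0,-2,0],"twist":[0,0,0],"jaw":0},{"delta_pos":[0,-4.4,0],"twist":[0,0,0],"jaw":0},{"delta_pos":[2,-4.8,-0.3],"twist":[0,0,0],"jaw":0},{"delta_pos":[5,-4.8,-0.7],"twist":[0,0,0],"jaw":0},{"delta_pos":[7,-4.8,-0.8],"twist":[0,0,0],"jaw":0},{"delta_pos":[7,-4.8,-0.8],"twist":[0,0,0],"jaw":0},{"delta_pos":[7,-4,-0.8],"twist":[0,0,0],"jaw":0},{"delta_pos":[7,-3,-0.8],"twist":[0,0,0],"jaw":0},{"delta_pos":[7,-2,-0.8],"twist":[0,0,0],"jaw":0},{"delta_pos":[7,-1.5,-0.8],"twist":[0,0,0],"jaw":0}]' 80
python3 - <<'E'
from h import *
plan(L(-68,0,105))
c=cap('scene'); im=cv2.cvtColor(c['frame'],cv2.COLOR_RGB2BGR); b=(200,340,140,260)
cv2.imwrite('pics/scene25.png',cv2.resize(im[b[2]:b[3],b[0]:b[1]],None,fx=5,fy=5,interpolation=cv2.INTER_CUBIC))
E
```

```text
time_s: 47.15
eef_pos: [542.3, 8.1, 120.6]
ee_rot: [0.478, -0.48, 0.521, -0.519]
force: [-0.9, 0.5, 0.5]
grip_width: 0.002
at [542.3   8.1 120.6] delta_cm [ 0.06  1.56 -0.04] twist [ 0.004  0.003 -0.   ] |d|mm 16.0 rows>= 0.4 t 47.1
```

View pics/scene25.png

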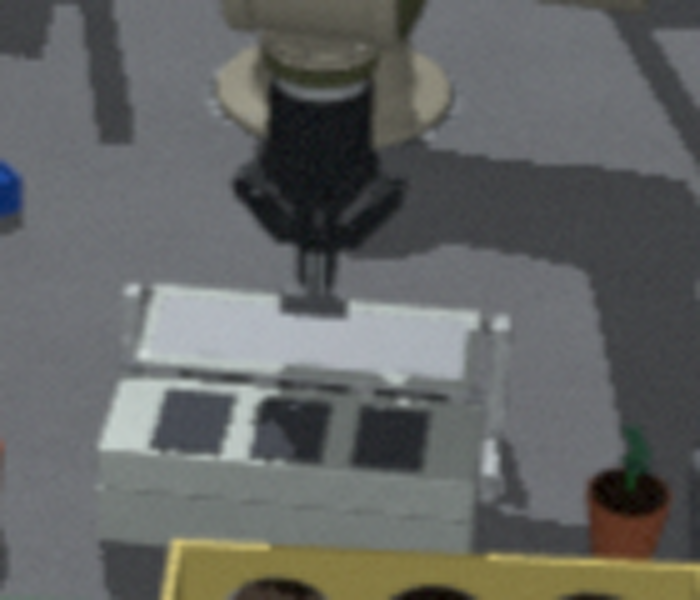

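Fingertip rests on the bar, with the cover near 0.2 rad. I press it down past the catches.

```bash
python3 -m handwheel '[{"delta_pos":[0,0.2,0],"twist":[0,0,0],"jaw":0},{"delta_pos":[0,0.4,0],"twist":[0,0,0],"jaw":0},{"delta_pos":[0,0.6,0],"twist":[0,0,0],"jaw":0},{"delta_pos":[0,0.8,0],"twist":[0,0,0],"jaw":0},{"delta_pos":[0,0.9,0],"twist":[0,0,0],"jaw":0},{"delta_pos":[0,1,0],"twist":[0,0,0],"jaw":0},{"delta_pos":[0,1.1,0],"twist":[0,0,0],"jaw":0},{"delta_pos":[0,1.2,0],"twist":[0,0,0],"jaw":0},{"delta_pos":[0,1.3,0],"twist":[0,0,0],"jaw":0},{"delta_pos":[0,1.3,0],"twist":[0,0,0],"jaw":0}]' 80
python3 -m handwheel '[{"delta_pos":[0,0.1,0],"twist":[0,0,0],"jaw":0},{"delta_pos":[0,0.2,0],"twist":[0,0,0],"jaw":0},{"delta_pos":[0,0.3,0],"twist":[0,0,0],"jaw":0},{"delta_pos":[0,0.3,0],"twist":[0,0,0],"jaw":0},{"delta_pos":[0,0.3,0],"twist":[0,0,0],"jaw":0},{"delta_pos":[0,0.3,0],"twist":[0,0,0],"jaw":0},{"delta_pos":[0,0.3,0],"twist":[0,0,0],"jaw":0},{"delta_pos":[0,0.3,0],"twist":[0,0,0],"jaw":0},{"delta_pos":[0,0.3,0],"twist":[0,0,0],"jaw":0},{"delta_pos":[0,0.3,0],"twist":[0,0,0],"jaw":0}]' 80
```

```text
time_s: 48.03
eef_pos: [543.1, 7.2, 109.6]
ee_rot: [0.479, -0.479, 0.52, -0.52]
force: [0.1, -0.9, 0.4]
grip_width: 0.001
time_s: 48.87
eef_pos: [543.2, 7.1, 107.9]
ee_rot: [-0.479, 0.479, -0.52, 0.52]
force: [-4.4, 0.2, 11.4]
grip_width: -0.005
```

```bash
python3 -m handwheel '[{"delta_pos":[0,0.1,0],"twist":[0,0,0],"jaw":0},{"delta_pos":[0,0.2,0],"twist":[0,0,0],"jaw":0},{"delta_pos":[0,0.2,0],"twist":[0,0,0],"jaw":0},{"delta_pos":[0,0.2,0],"twist":[0,0,0],"jaw":0},{"delta_pos":[0,0.2,0],"twist":[0,0,0],"jaw":0},{"delta_pos":[0,0.2,0],"twist":[0,0,0],"jaw":0},{"delta_pos":[0,0.2,0],"twist":[0,0,0],"jaw":0},{"delta_pos":[0,0.2,0],"twist":[0,0,0],"jaw":0},{"delta_pos":[0,0.2,0],"twist":[0,0,0],"jaw":0},{"delta_pos":[0,0.2,0],"twist":[0,0,0],"jaw":0}]' 80
python3 -m handwheel '[{"delta_pos":[0,-1,0],"twist":[0,0,0],"jaw":0},{"delta_pos":[0,-4,0],"twist":[0,0,0],"jaw":0},{"delta_pos":[0,-7,-2],"twist":[0,0,0],"jaw":0},{"delta_pos":[0,-10,-5],"twist":[0,0,0],"jaw":0},{"delta_pos":[0,-13,-9],"twist":[0,0,0],"jaw":0},{"delta_pos":[0,-14,-13],"twist":[0,0,0],"jaw":0},{"delta_pos":[0,-14,-17],"twist":[0,0,0],"jaw":0},{"delta_pos":[0,-14,-19],"twist":[0,0,0],"jaw":0},{"delta_pos":[0,-14,-19],"twist":[0,0,0],"jaw":0},{"delta_pos":[0,-14,-19],"twist":[0,0,0],"jaw":0}]' 80
python3 - <<'E'
from h import *
np.set_printoptions(suppress=True)
for n in('scene','top'):
    c=cap(n,n+'26.png'); im=cv2.cvtColor(c['frame'],cv2.COLOR_RGB2BGR); b=(170,400,150,260) if n=='scene' else (110,320,90,240)
    cv2.imwrite('pics/'+n+'26z.png',cv2.resize(im[b[2]:b[3],b[0]:b[1]],None,fx=3.4,fy=3.4,interpolation=cv2.INTER_CUBIC))
    W=pts(c); z=W[...,2]; d=W-O; e=ex(); lx=d@e; ly=d[...,1]*e[0]-d[...,0]*e[1]
    m=(abs(ly)<115)&(abs(ly)>30)&(lx>-80)&(lx<-10)&(z>75)&(z<130); k=np.polyfit(lx[m],z[m],1); print(n,'plate',m.sum(),'angle',-np.arctan(k[0]),'z@-70',np.polyval(k,-70))
    m=(abs(ly)<24)&(abs(lx+70)<9)&(z>97)&(z<130); print('bar z',np.median(z[m]))
    print(strip_near(c,484,381))
E
```

```text
time_s: 49.7
eef_pos: [543.3, 7.1, 107.6]
ee_rot: [-0.479, 0.479, -0.52, 0.521]
force: [-10.6, 0.6, 26.4]
grip_width: 0.004
time_s: 50.53
eef_pos: [353.6, 23.0, 245.5]
ee_rot: [-0.479, 0.479, -0.52, 0.521]
force: [0.1, -0.2, 0.8]
grip_width: -0.001
scene plate 482 angle -0.009873349608123364 z@-70 87.67020456337167
bar z 104.32059086845425
(array([486.6, 384. ]), array([ 57. , 157.9]), -0.07)
top plate 1025 angle 0.008149225688446535 z@-70 88.5195389568363
bar z 107.43917032704692
(array([482.8, 382.3]), array([ 58.9, 140.6]), -0.053)
```

View pics/scene26z.png

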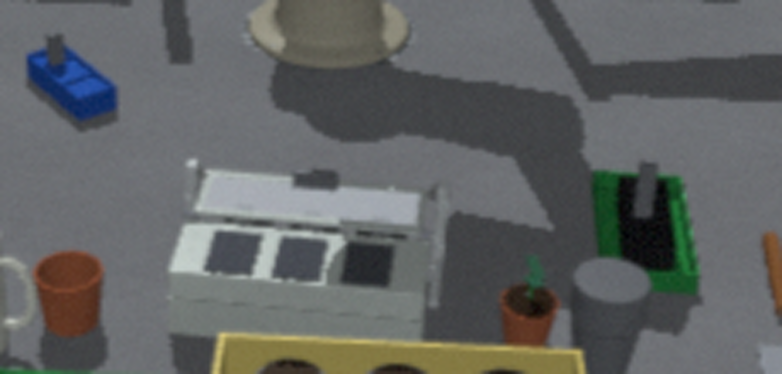

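View pics/top26.png

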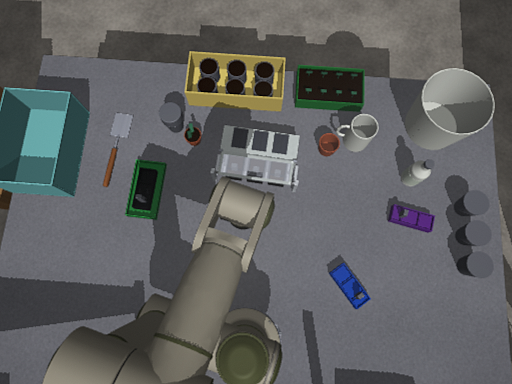

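```bash
python3 - <<'E'
from h import *
c=cap('top'); im=cv2.cvtColor(c['frame'],cv2.COLOR_RGB2BGR)
cv2.imwrite('pics/top27.png',cv2.resize(im[115:215,190:320],None,fx=6,fy=6,interpolation=cv2.INTER_CUBIC))
s,p,r=st(); print(s['force'],s['time_s'])
E
```

```text
[-0.15406386  0.35993754  0.04213   ] 50.6833
```

View pics/top27.png

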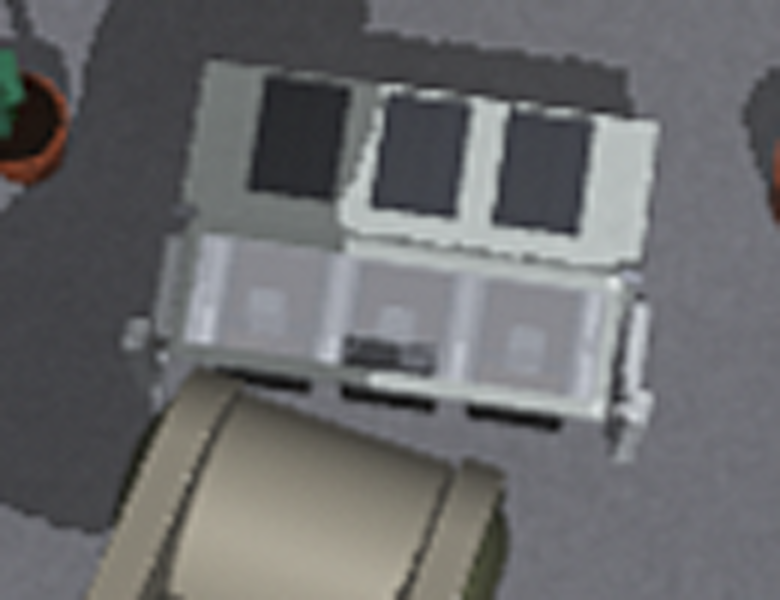

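All three strips show through the shut cover, their grips aligned at crop (265,310), (395,320) and (525,345) and their front ends in line. I hand in.

```bash
python3 -c "
from rig import ctrl
print(ctrl.finish_job())"
```

```text
the job is handed in; nothing more can be done
None
```

I opened the cover to its stop, moved the spent strip from the middle lane into the green tray, and slid all three fresh strips home. I then swung the cover down, pressed it past its catches, and handed the job in at about 51 s.

**Last checks:**
- **Spent strip:** it lies about 2 mm from the tray's centre, with its yaw matching the tray.
- **Fresh strips:** each one stopped against the back stop with 12–18 N of reaction. Before I closed the cover, their grips were within 1.5 mm of nominal. They are still in line when seen through the shut cover.
- **Cover:** the fitted angle is about 0.01 rad in both cameras (opposite signs, within noise). The bar top is at 107–108 mm, which matches shut.
- **Bystanders:** none looks moved in the final picture, though I did not measure them.
- **Robot:** it is clear of everything.

**Disagreement:** the scene camera read about 5 mm off in x and y against the top camera and the arm. I relied on the top camera, and it agreed with where the strips touched the stop. In the last scene view the bar read 104 mm, against 107 mm from the top camera and 107.6 mm by touch.

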